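# Set up a stepped shaft on V-blocks for a run-out check

## Task

Set the stepped shaft up on the surface plate for a run-out check: stand the low blue V-block beside the yellow end stop and the tall orange V-block farther along in line with it, and lay the shaft level in the two, its thick journal in the blue block, its thin journal in the orange one and its thick end close to the middle of the stop's button (touching it, or no more than about 15 mm away). Then stand the dial gauge on the plate behind the shaft (on the side away from the robot), square to it, with its tip pointing at the middle of the shaft's dark middle part from a few millimetres to about a centimetre away, not touching it. Leave the spirit level, the bin and the oil can where they are.

Things in the scene. Friction and masses are not known exactly. Their poses are not given: they have to be found in the camera images.
- plate: Dark grey cast-iron surface plate, fixed on the bench, 200 (its x) x 300 (its y) x 40 mm high. Origin: centre of its underside, so its top face is 40 mm above the origin. Its x axis points away from the robot (within 0.2 rad), its y axis to the robot's left; the shaft is to lie along its y.
- stop: Yellow end stop, two dark screws on top, fixed on the plate near the middle of its left (+y) or right (-y) short edge. 56 (x) x 28 (y) x 61 mm high. Axes parallel to the plate's. Origin: centre of its underside, on the plate's top face. On its +y and -y faces a round steel button, 18 mm across, centre 42 mm up, flat face 16 mm from the origin; the one facing the plate's inside is used.
- low_block: Low V-block, painted blue, steel V faces, loose on the bench, 0.35 kg: 56 (x) x 30 (y) x 35 mm high. Origin: centre of its underside. A 90 degree V runs along its y, 34 mm wide at the top, bottom line 18 mm up. Grip it across its 56 mm width (its x). The thick journal lies in it with its axis 42 mm above the block's underside.
- tall_block: Tall V-block, painted orange, steel V faces, loose on the bench, 0.4 kg: 50 (x) x 30 (y) x 44.3 mm high. Origin: centre of its underside. A 90 degree V runs along its y, 30 mm wide at the top, bottom line 29.3 mm up. Grip it across its 50 mm width (its x). The thin journal lies in it with its axis 42 mm above the block's underside.
- shaft: Stepped steel shaft, 180 mm long, 0.78 kg, lying level in the rest. x axis: the shaft's axis, towards the thick end (any roll about it). Origin: on the axis, middle of the dark plain middle part (26 mm diameter, x -38 to +38 mm). Thick bright journal: 34 mm diameter, x +38 to +88, middle +63. Thin bright journal: 18 mm diameter, x -38 to -92, middle -65. Centre of mass about x = +13 mm.
- rest: Wooden rest, fixed on the bench at the robot's left, holding the shaft: board 170 (x) x 84 (y) x 16 mm with two notched uprights, 60 mm wide, 18 mm thick, up to 51 mm high, at x = +63 and -65 mm under the journals. Origin: centre of its underside; the shaft's axis lies 50 mm above it along its x, thick end at +x. Below the shaft's middle part all is free down to the board.
- gauge: Dial gauge on a stand, loose, 0.55 kg: dark base 50 x 50 x 30 mm, red knob on its +x side; over its centre an upright round post, 14 mm diameter, top at 92 mm, free to grip above 55; a white dial facing up (38 mm across, centre x = -29, top at 50 mm), its plunger pointing along -x. Origin: centre of the base's underside. Plunger tip: x = -62, y = 0, 42 mm up, as high as the laid shaft's axis.
- level: Bystander: small steel spirit level with a green vial, 80 (x) x 22 (y) x 20 mm high, standing loose on the plate near the edge opposite the stop. Origin: centre of its underside. Not to be moved.
- bin: Bystander: open red plastic bin with bolts, 90 (x) x 130 (y) x 55 mm high, loose on the bench at the robot's right, beyond the V-blocks. Origin: centre of its underside. Not to be moved.
- oilcan: Bystander: green oil can with a yellow band, 60 mm in diameter, 160 mm high with its spout, loose on the bench beyond the rest. Origin: centre of its underside. Not to be moved.
Not all that is in view belongs to the job. Leave any red look-alike of the low_block alone. Leave any green look-alike of the shaft alone.

How it is judged:
On the way, in this order (a step that is already met when the one before it is completed fails the run):
1. both V-blocks stand on the plate in line with the stop, the low blue one beside it and the tall orange one farther along (z of low_block in the frame of plate between 0.036 and 0.044 m and angle between each of low_block, tall_block's own z axis and vertical below 0.04 rad and x of low_block in the frame of plate between -0.1 and 0.1 m and y of low_block in the frame of plate between -0.13 and 0.13 m and x of low_block in the frame of stop between -0.014 and 0.014 m and horizontal distance between low_block and stop between 0.029 and 0.072 m and angle between the y axis of each of low_block, tall_block and the y axis of stop, either way round below 0.15 rad and z of tall_block in the frame of plate between 0.036 and 0.044 m and x of tall_block in the frame of plate between -0.1 and 0.1 m and y of tall_block in the frame of plate between -0.13 and 0.13 m and x of tall_block in the frame of stop between -0.014 and 0.014 m and horizontal distance between tall_block and stop between 0.155 and 0.202 m), for 0.2 s.
2. the shaft lies level in both V-blocks, the thick end at the stop (z of shaft in the frame of plate between 0.078 and 0.086 m and angle between shaft's own x axis and vertical between 1.5408 and 1.6008 rad and angle between the x axis of shaft and the y axis of stop, either way round below 0.12 rad and x of shaft in the frame of stop between -0.014 and 0.014 m and x of stop in the frame of shaft between 0.102 and 0.124 m and y of shaft in the frame of plate between -0.06 and 0.06 m and x of low_block in the frame of shaft between 0.05 and 0.076 m and x of tall_block in the frame of shaft between -0.079 and -0.051 m and contact force between shaft and low_block above 0.3 N and contact force between shaft and tall_block above 0.3 N), for 0.2 s.
At the end, for the whole second after the job is handed in: At rest: blocks upright, 14 mm to the stop line; shaft in both, level to 0.03 rad, blocks under its journal middles to 13 mm, thick end 0-20 mm from the button; gauge upright behind it, square to 0.17 rad, tip at the middle of the dark part to 14 mm, 0-18 mm away, not touching (all of step 1 and all of step 2 and z of gauge in the frame of plate between 0.036 and 0.044 m and angle between gauge's own z axis and vertical below 0.04 rad and x of gauge in the frame of plate between -0.1 and 0.1 m and y of gauge in the frame of plate between -0.13 and 0.13 m and x of gauge in the frame of stop above 0.05 m and x of shaft in the frame of gauge between -0.093 and -0.075 m and y of shaft in the frame of gauge between -0.014 and 0.014 m and angle between the x axis of gauge and the x axis of stop, either way round below 0.17 rad and contact force between gauge and shaft below 0.2 N and linear speed of each of low_block, tall_block, shaft, gauge below 0.01 m/s and angular speed of shaft below 0.1 rad/s).
It fails at once if the spirit level is moved by more than 15 mm (distance of level from where it was at the start of the episode above 0.015 m).
It fails at once if the bin is moved by more than 15 mm (distance of bin from where it was at the start of the episode above 0.015 m).
It fails at once if the oil can is moved by more than 15 mm (distance of oilcan from where it was at the start of the episode above 0.015 m).
It also fails if it takes over 125 s, if anything falls off the work surface, if the arm or the gripper's body presses on something with over 40 N, if the wrist force passes 120 N, or if a joint passes its speed limit or range.

## Robot

A 6-joint arm with a two-finger parallel gripper is mounted at the origin on the work surface. World frame = base frame: x ahead of the robot, y to its left, z up, the work surface at z = 0. Lengths are in m, angles in rad, forces in N, time in s.
With the tool pointing down it reaches from about 0.25 to 0.775 m from the base axis. Payload 4 kg.
Tool frame: the origin (TCP) lies at the very end of the fingers, on their centre line; the grasp point (between the pads) lies 19 mm behind it; y points along the fingers, x is the direction in which the jaws open and shut, and the axes are right-handed (so a half turn about y gives the same grasp; the last joint's range is limited). The gripper opens to 94 mm and grips with 3 to 60 N. Pads are 16 mm wide; open, the fingers measure 119 mm over their backs; the gripper's body (75 mm by 177 mm) begins 78 mm behind the grasp point.
Start: joints at [-1.367, 0.087, 1.371, -0, 1.684, -0.103], TCP at [0.166, -0.524, 0.206] pointing down, gripper open.
Joint ranges: [-3.1, 3.1], [-0.76, 2.03], [0.27, 2.55], [-1.08, 4.22], [0.17, 2.65], [-2.57, 2.57]. Speed limits (rad/s): [2.79, 2.79, 3.14, 3.14, 3.14, 3.14].

## Interface

Orientations are given as [roll, pitch, yaw] about the fixed x, y, z axes, in that order (R = Rz(yaw) Ry(pitch) Rx(roll)).
In Python, from bench import robot, snapshot, workorder gives the robot as it stands.
- The arm moves only by the tool play_rows, never from a script. Its argument "steps" is a list of rows, each an object of numbers: "x", "y", "z": the shift along the world's x, y, z in m; "rx", "ry", "rz": the turn, a rotation vector about the world's x, y, z in rad; "hand": the finger opening in m, from 0 to 0.094. A call has 1 to 8 rows; each row shifts and turns the commanded pose from where the row before left it; what a row does not reach is not made up. A row lasts 1/8 s, in which the tool goes at most 62.5 mm and 10.7 degrees, less where a joint would pass 70% of its speed; a pose out of reach is approached as far as the arm can. A call is refused whole if a number of a shift passes 0.0625 or a number of a turn 0.188, either way. A call with a gripper value outside its range is refused whole. The fingers move at their own pace and stop on an object; the grip force is fixed at half the most. Time passes only in rows, so rows that do not move let the fingers close. It gives the time, the measured TCP pose, the force and the opening at its end, in the units of the state.
- robot.get_obs(): the state, without advancing time (a new reading comes with each control period).
- snapshot(name): name is "scene" or "top" or "wrist"; returns a dict with "color" (480x640x3 uint8, red, green, blue), "range_z" (480x640 float32, m along the optical axis (not along the pixel's ray), 0 where there is no reading), "fov_y" (degrees; the focal length in pixels is half the picture's height over the tangent of half this angle, whatever the lens; pixels are square), "cx", "cy" (the principal point, pixels), "k1" (the pictures are not rectified: a ray, as slopes to the right and down, at radius r is drawn at 1 + k1 r^2 times it, then the intrinsics apply), "T" (4x4, takes a point from camera to world coordinates). Camera axes: x right, y down, z forward; pixel columns grow to the right and rows downward; lengths in m; the calibration is good to about 2 mm. A picture is of the moment at which its call begins.
- workorder.close_job(): hands the job in, once; it reports no verdict.
The state is a dict: "time": time; "joint_positions": joint angles; "qvel": joint speeds; "joint_torque": joint torques, N m; "tool_pos": TCP position; "ee_rot": TCP orientation; "wrist_force": force on the tool from outside, world axes, zero at the start; "wrist_torque": the same for the moment, N m; "width": finger opening in m.
Only numpy, scipy, OpenCV 4.12 (cv2) and the standard library are available. Lean on these libraries where they do the work, as an engineer would, in place of code of your own. Each camera call takes 0.05 s, during which the arm holds its last target.

## Working session

There is one attempt and no reset: what is moved stays moved. The work goes in short steps, Python scripts to look and compute and a tool call to move; the robot and the scene stay as the last step left them, time stands still between calls to the robot, and variables do not carry over. Pictures are saved under pics/ and viewed, and the job is handed in when it is done.

Besides the shell and the picture viewer there is one more tool, called after "Call:" as name(argument=value, ...), one argument or row to a line, values as JSON. play_rows: Moves the arm, as the interface text tells. Its arguments: {"type":"object","properties":{"steps":{"type":"array"}},"required":["steps"]}

```bash
ls; mkdir -p pics
cat > h.py <<'E'
import numpy as np, cv2
from bench import robot, snapshot, workorder
def save(n,s,crop=None,scale=1):
    im=s["color"][:,:,::-1]
    if crop: 
        x0,y0,x1,y1=crop; im=im[y0:y1,x0:x1]
    if scale!=1: im=cv2.resize(im,None,fx=scale,fy=scale,interpolation=cv2.INTER_CUBIC)
    cv2.imwrite("pics/"+n+".png",im)
def ray(s,u,v):
    f=240/np.tan(np.radians(s["fov_y"])/2)
    d=np.array([(u-s["cx"])/f,(v-s["cy"])/f]); p=d.copy()
    for _ in range(30): p=d/(1+s["k1"]*(p@p))
    return p
def pt(s,u,v):
    p=ray(s,u,v); z=float(s["range_z"][int(round(v)),int(round(u))])
    return (s["T"]@np.array([p[0]*z,p[1]*z,z,1]))[:3]
def ptz(s,u,v,h):
    p=ray(s,u,v); T=s["T"]; d=T[:3,:3]@np.array([p[0],p[1],1]); o=T[:3,3]
    return o+d*(h-o[2])/d[2]
E
python3 - <<'E'
from h import *
print(robot.get_obs())
for n in ("scene","top","wrist"):
    s=snapshot(n); save(n+"0",s); print(n,s["fov_y"],s["cx"],s["cy"],s["k1"],s["T"].round(3).tolist())
    np.save("pics/"+n+"0.npy",s,allow_pickle=True)
E
```

```text
pics
{'time': 0.0, 'joint_positions': array([-1.36709819e+00,  8.79179827e-02,  1.37222246e+00, -2.39067683e-05,
        1.68361481e+00, -1.03085146e-01]), 'qvel': array([ 0.00114614,  0.00018401, -0.00024632, -0.00097835,  0.00112209,
        0.00063165]), 'joint_torque': array([-7.57675070e-05, -3.40178275e+01, -3.02432942e+01,  7.18917092e-02,
        3.28360533e-02, -1.62543643e-04]), 'tool_pos': array([ 0.16598041, -0.52378208,  0.20434055]), 'ee_rot': array([-1.57059742,  0.00215356, -1.2640155 ]), 'wrist_force': array([-0.70513523,  0.54849696, -1.16950256]), 'wrist_torque': array([ 0.02373286,  0.00844424, -0.00425645]), 'width': 0.09420858725895316}
scene 48.76927111381864 319.1553599524254 235.05642045305922 0.01958823812592413 [[0.742, 0.574, -0.345, 1.062], [0.67, -0.625, 0.401, -0.537], [0.015, -0.529, -0.848, 1.266], [0.0, 0.0, 0.0, 1.0]]
top 52.93174688665576 316.3541306241324 246.93230056397454 -0.038973625306448115 [[-0.021, -0.998, 0.062, 0.473], [-1.0, 0.02, -0.02, 0.032], [0.019, -0.063, -0.998, 1.378], [0.0, 0.0, 0.0, 1.0]]
wrist 63.888716203822995 315.99863609072014 238.1088485589721 -0.06195541561809258 [[0.302, -0.925, -0.23, 0.231], [-0.953, -0.293, -0.072, -0.505], [-0.001, 0.241, -0.971, 0.384], [0.0, 0.0, 0.0, 1.0]]
```

View pics/scene0.png

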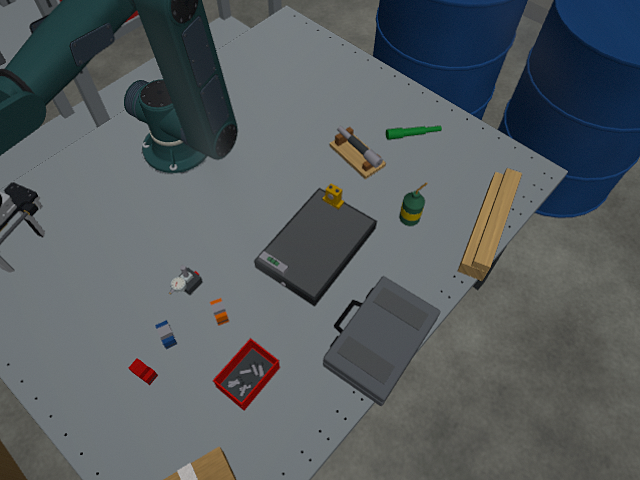

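View pics/top0.png

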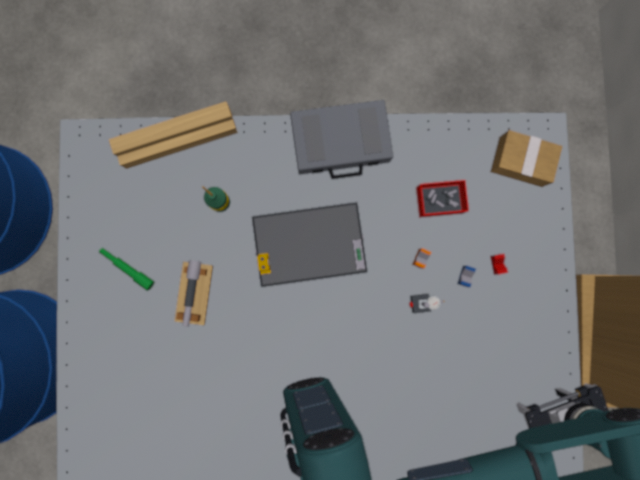

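View pics/wrist0.png

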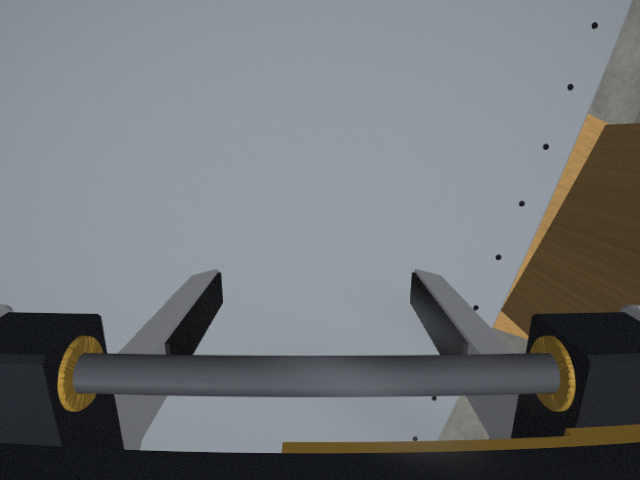

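Top view. Blue low block is at (467,276), with the red look-alike at (499,264) to be left alone. The orange block is at (422,258). The shaft in its rest is at (190,293), with the green look-alike at (126,268). The gauge is at (424,303), the stop at (264,263), the level at (358,254), the bin at (443,199) and the oil can at (215,198).

Run:
```python
from h import *
s=np.load("pics/top0.npy",allow_pickle=True).item()
for n,u,v in [("platec",310,240),("p1",253,217),("p2",357,205),("p3",366,270),("p4",262,285),("stop",264,263),("level",358,254),("orange",422,258),("blue",467,276),("gauge base",424,303),("dial",433,303),("shaft",190,291),("shaftthick",186,317),("thin",194,268),("bin",443,199),("oil",215,198),("bench",340,330),("red",499,264)]:
    print(n,pt(s,u,v).round(4))
a=s["color"][180:330,160:300][:,:,::-1]; b=s["color"][180:330,390:530][:,:,::-1]
cv2.imwrite("pics/c1.png",cv2.resize(np.hstack([a,b]),(784,420),interpolation=cv2.INTER_CUBIC))
```

```text
platec [0.5764 0.0223 0.0368]
p1 [0.6435 0.1799 0.0402]
p2 [ 0.6718 -0.1112  0.0413]
p3 [ 0.4895 -0.1315  0.0409]
p4 [0.4539 0.1582 0.0322]
stop [0.5129 0.1458 0.0987]
level [ 0.5337 -0.1085  0.0587]
orange [ 0.5201 -0.2919  0.0301]
blue [ 0.4666 -0.4229  0.0158]
gauge base [ 0.3969 -0.281   0.0812]
dial [ 0.3943 -0.3146  0.046 ]
shaft [0.442  0.3507 0.0633]
shaftthick [0.3722 0.3616 0.065 ]
thin [0.5041 0.3387 0.0666]
bin [ 0.6895 -0.3633  0.0116]
oil [0.6873 0.2722 0.1092]
bench [ 3.214e-01 -5.800e-02  1.000e-04]
red [ 0.4989 -0.5178  0.0142]
```

View pics/c1.png

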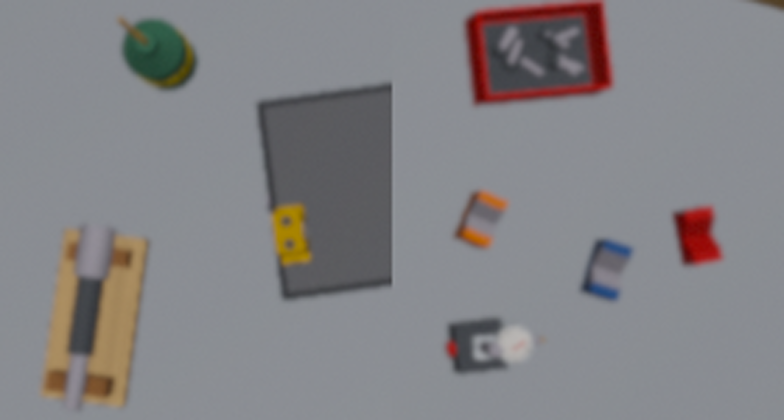

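Thick end of the shaft points away from the robot (+x). I'll move the wrist camera over the blocks and the gauge.

Call:
play_rows(
  steps=[
    {"x": 0.04, "y": 0.02, "z": 0.02, "rz": -0.05},
    {"x": 0.04, "y": 0.03, "z": 0.02, "rz": -0.05},
    {"x": 0.04, "y": 0.03, "z": 0.02, "rz": -0.05},
    {"x": 0.04, "y": 0.03, "z": 0.02, "rz": -0.05},
    {"x": 0.04, "y": 0.03, "z": 0.02, "rz": -0.05},
    {"x": 0.04, "y": 0.02, "z": 0, "rz": -0.055},
    {"x": 0, "y": 0},
  ],
)

```text
schema error: expected keys x, y, z, rx, ry, rz, hand
```

Run:
```python
from h import *
s=snapshot("wrist"); save("w1",s); np.save("pics/w1.npy",s,allow_pickle=True); print(s["T"].round(3).tolist())
```

```text
[[0.302, -0.925, -0.23, 0.231], [-0.953, -0.293, -0.072, -0.505], [-0.001, 0.241, -0.971, 0.385], [0.0, 0.0, 0.0, 1.0]]
```

View pics/w1.png

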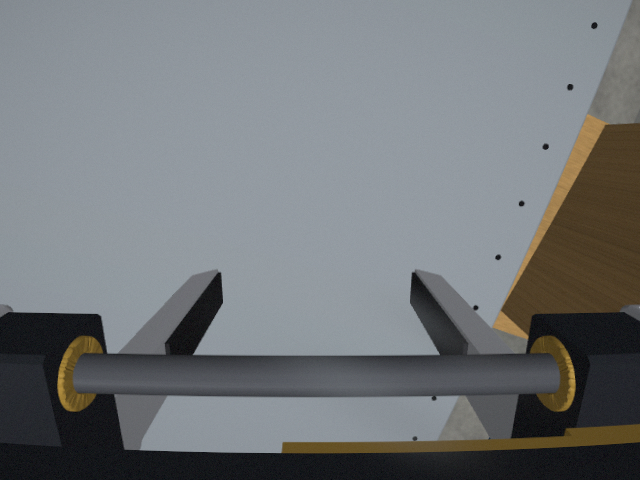

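All keys are needed in every row.

Call:
play_rows(
  steps=[
    {"x": 0.04, "y": 0.02, "z": 0.02, "rx": 0, "ry": 0, "rz": -0.05, "hand": 0.094},
    {"x": 0.04, "y": 0.03, "z": 0.02, "rx": 0, "ry": 0, "rz": -0.05, "hand": 0.094},
    {"x": 0.04, "y": 0.03, "z": 0.02, "rx": 0, "ry": 0, "rz": -0.05, "hand": 0.094},
    {"x": 0.04, "y": 0.03, "z": 0.02, "rx": 0, "ry": 0, "rz": -0.05, "hand": 0.094},
    {"x": 0.04, "y": 0.03, "z": 0.02, "rx": 0, "ry": 0, "rz": -0.05, "hand": 0.094},
    {"x": 0.04, "y": 0.02, "z": 0.0, "rx": 0, "ry": 0, "rz": -0.055, "hand": 0.094},
    {"x": 0, "y": 0, "z": 0, "rx": 0, "ry": 0, "rz": 0, "hand": 0.094},
  ],
)

```text
time: 1.08
tool_pos: [0.4081, -0.3627, 0.3052]
ee_rot: [-1.571, 0.001, -1.564]
wrist_force: [-0.6, -0.4, -0.4]
width: 0.0942
```

Run:
```python
from h import *
s=snapshot("wrist"); save("w1b",s); np.save("pics/w1.npy",s,allow_pickle=True); print(s["T"].round(3).tolist())
```

```text
[[0.006, -0.971, -0.241, 0.476], [-1.0, -0.006, -0.002, -0.364], [0.0, 0.241, -0.971, 0.485], [0.0, 0.0, 0.0, 1.0]]
```

View pics/w1b.png

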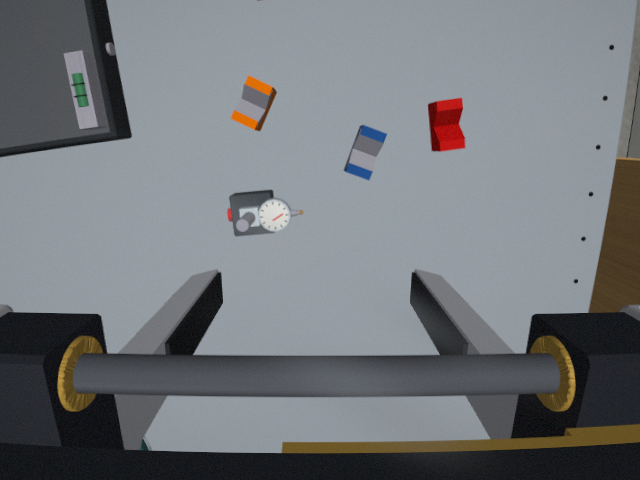

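Run:
```python
from h import *
s=np.load("pics/w1.npy",allow_pickle=True).item()
c=s["color"][60:250,220:400][:,:,::-1]
cv2.imwrite("pics/c2.png",cv2.resize(c,None,fx=3.1,fy=3.1,interpolation=cv2.INTER_CUBIC)[:600])
hsv=cv2.cvtColor(s["color"],cv2.COLOR_RGB2HSV)
for n,lo,hi,h in [("blue",(100,150,60),(125,255,255),.035),("orange",(5,150,150),(20,255,255),.0443)]:
    m=cv2.inRange(hsv,lo,hi); m[250:]=0
    ys,xs=np.nonzero(m); P=[]
    for u,v in zip(xs,ys):
        p=pt(s,u,v)
        if abs(p[2]-h)<.004: P.append(ptz(s,u,v,h))
    P=np.array(P); r=cv2.minAreaRect((P[:,:2]*1000).astype(np.float32)); print(n,len(xs),len(P),P[:,2].mean(),P.mean(0),r, cv2.boxPoints(r).round(1).tolist())
```

```text
blue 426 425 0.034999999999999976 [ 0.46700154 -0.42111014  0.035     ] ((466.2972717285156, -420.7152099609375), (28.775707244873047, 54.435848236083984), 70.62901306152344) [[435.79998779296875, -425.29998779296875], [487.20001220703125, -443.29998779296875], [496.70001220703125, -416.20001220703125], [445.3999938964844, -398.1000061035156]]
orange 480 474 0.044300000000000006 [ 0.51955504 -0.29347562  0.0443    ] ((469.5133056640625, -304.29833984375), (157.98239135742188, 52.03456115722656), 12.901875495910645) [[386.70001220703125, -296.6000061035156], [398.29998779296875, -347.29998779296875], [552.2999877929688, -312.0], [540.7000122070312, -261.29998779296875]]
```

View pics/c2.png

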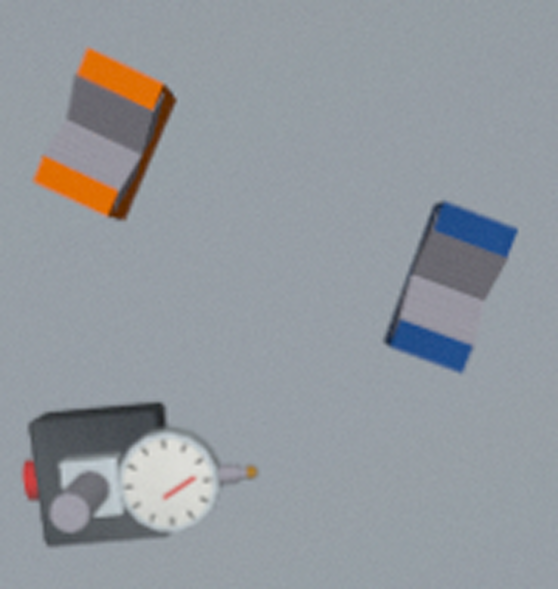

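Run:
```python
from h import *
s=np.load("pics/w1.npy",allow_pickle=True).item()
hsv=cv2.cvtColor(s["color"],cv2.COLOR_RGB2HSV)
m=cv2.inRange(hsv,(5,150,170),(20,255,255)); m[140:]=0
ys,xs=np.nonzero(m); P=np.array([ptz(s,u,v,.0443) for u,v in zip(xs,ys)])
r=cv2.minAreaRect((P[:,:2]*1000).astype(np.float32)); print(r,cv2.boxPoints(r).round(1).tolist(),P.mean(0))
k=3.1
for n,u,v,h in [("posttop",70,512,.092),("dial",168,480,.05),("tip",253,471,.042),("base TR",163,404,.03),("base BL",48,545,.03),("base TL",30,420,.03)]:
    print(n,ptz(s,220+u/k,60+v/k,h).round(4))
for n,u,v,h in [("o1",88,48,.0443),("o2",163,75,.0443),("o3",35,180,.0443),("o4",112,206,.0443)]:
    print(n,ptz(s,220+u/k,60+v/k,h).round(4))
```

```text
((519.7452392578125, -292.674560546875), (28.433378219604492, 49.33781051635742), 65.21109771728516) [[491.3999938964844, -295.20001220703125], [536.2000122070312, -315.8999938964844], [548.0999755859375, -290.1000061035156], [503.29998779296875, -269.3999938964844]] [ 0.52033659 -0.29284525  0.0443    ]
posttop [ 0.3924 -0.2877  0.092 ]
dial [ 0.3958 -0.3165  0.05  ]
tip [ 0.3979 -0.3477  0.042 ]
base TR [ 0.4216 -0.3129  0.03  ]
base BL [ 0.3659 -0.2665  0.03  ]
base TL [ 0.4152 -0.2616  0.03  ]
o1 [ 0.5478 -0.2904  0.0443]
o2 [ 0.5388 -0.3165  0.0443]
o3 [ 0.5032 -0.2702  0.0443]
o4 [ 0.4942 -0.2975  0.0443]
```

Call:
play_rows(
  steps=[
    {"x": 0.01, "y": -0.01, "z": -0.02, "rx": 0, "ry": 0, "rz": 0.175, "hand": 0.094},
    {"x": 0.01, "y": -0.01, "z": -0.03, "rx": 0, "ry": 0, "rz": 0.175, "hand": 0.094},
    {"x": 0.01, "y": -0.01, "z": -0.03, "rx": 0, "ry": 0, "rz": 0.175, "hand": 0.094},
    {"x": 0.01, "y": -0.01, "z": -0.03, "rx": 0, "ry": 0, "rz": 0.175, "hand": 0.094},
    {"x": 0.01, "y": -0.01, "z": -0.03, "rx": 0, "ry": 0, "rz": 0.175, "hand": 0.094},
    {"x": 0.0085, "y": -0.008, "z": -0.03, "rx": 0, "ry": 0, "rz": 0.175, "hand": 0.094},
    {"x": 0, "y": 0, "z": -0.03, "rx": 0, "ry": 0, "rz": 0.177, "hand": 0.094},
    {"x": 0, "y": 0, "z": 0, "rx": 0, "ry": 0, "rz": 0, "hand": 0.094},
  ],
)

```text
time: 2.12
tool_pos: [0.4616, -0.4216, 0.1016]
ee_rot: [-1.568, 0.007, -0.346]
wrist_force: [-0.0, 0.4, 0.5]
width: 0.0937
```

Run:
```python
from h import *
s=snapshot("wrist"); save("w2",s); np.save("pics/w2.npy",s,allow_pickle=True); print(robot.get_obs()["tool_pos"],robot.get_obs()["ee_rot"])
hsv=cv2.cvtColor(s["color"],cv2.COLOR_RGB2HSV)
m=cv2.inRange(hsv,(100,150,60),(125,255,255))
ys,xs=np.nonzero(m); P=np.array([ptz(s,u,v,.035) for u,v in zip(xs,ys) if abs(pt(s,u,v)[2]-.035)<.005])
r=cv2.minAreaRect((P[:,:2]*1000).astype(np.float32)); print(r,cv2.boxPoints(r).round(1).tolist(),P.mean(0))
```

```text
[ 0.46284029 -0.42250398  0.10416182] [-1.56950644  0.00318122 -0.34648975]
((467.03643798828125, -420.4465637207031), (28.754844665527344, 54.646148681640625), 70.40017700195312) [[436.5, -424.79998779296875], [488.0, -443.20001220703125], [497.6000061035156, -416.1000061035156], [446.1000061035156, -397.70001220703125]] [ 0.48478045 -0.4254837   0.035     ]
```

View pics/w2.png

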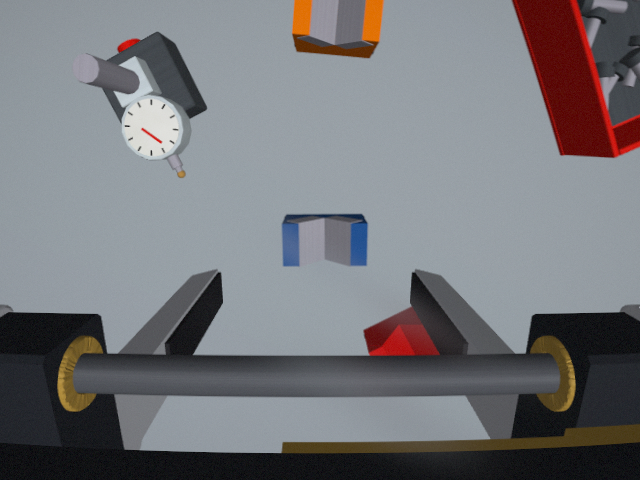

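Call:
play_rows(
  steps=[
    {"x": 0.002, "y": 0.001, "z": -0.03, "rx": 0, "ry": 0, "rz": 0.0, "hand": 0.094},
    {"x": 0, "y": 0, "z": -0.03, "rx": 0, "ry": 0, "rz": 0, "hand": 0.094},
    {"x": 0, "y": 0, "z": -0.025, "rx": 0, "ry": 0, "rz": 0, "hand": 0.094},
    {"x": 0, "y": 0, "z": -0.01, "rx": 0, "ry": 0, "rz": 0, "hand": 0.094},
    {"x": 0, "y": 0, "z": 0, "rx": 0, "ry": 0, "rz": 0, "hand": 0.094},
  ],
)

```text
time: 2.8
tool_pos: [0.4666, -0.4219, 0.0114]
ee_rot: [-1.571, -0.001, -0.343]
wrist_force: [0.0, -0.5, 1.2]
width: 0.0939
```

Call:
play_rows(
  steps=[
    {"x": 0, "y": 0, "z": -0.004, "rx": 0, "ry": 0, "rz": 0.0, "hand": 0.07},
    {"x": 0, "y": 0, "z": 0, "rx": 0, "ry": 0, "rz": 0, "hand": 0.05},
    {"x": 0, "y": 0, "z": 0, "rx": 0, "ry": 0, "rz": 0, "hand": 0.04},
    {"x": 0, "y": 0, "z": 0, "rx": 0, "ry": 0, "rz": 0, "hand": 0.04},
    {"x": 0, "y": 0, "z": 0, "rx": 0, "ry": 0, "rz": 0, "hand": 0.04},
  ],
)

```text
time: 3.42
tool_pos: [0.4668, -0.4215, 0.0068]
ee_rot: [-1.571, -0.001, -0.342]
wrist_force: [-0.1, -1.2, 1.2]
width: 0.056
```

Call:
play_rows(
  steps=[
    {"x": 0, "y": 0, "z": 0.03, "rx": 0, "ry": 0, "rz": 0.0, "hand": 0.04},
    {"x": 0, "y": 0, "z": 0.05, "rx": 0, "ry": 0, "rz": 0, "hand": 0.04},
    {"x": 0, "y": 0, "z": 0.06, "rx": 0, "ry": 0, "rz": 0, "hand": 0.04},
    {"x": 0, "y": 0.02, "z": 0.06, "rx": 0, "ry": 0, "rz": 0.05, "hand": 0.04},
    {"x": 0.01, "y": 0.05, "z": 0.05, "rx": 0, "ry": 0, "rz": 0.05, "hand": 0.04},
    {"x": 0.01, "y": 0.05, "z": 0.03, "rx": 0, "ry": 0, "rz": 0.05, "hand": 0.04},
    {"x": 0.01, "y": 0.05, "z": 0.01, "rx": 0, "ry": 0, "rz": 0.05, "hand": 0.04},
    {"x": 0.01, "y": 0.05, "z": 0, "rx": 0, "ry": 0, "rz": 0.05, "hand": 0.04},
  ],
)

```text
time: 4.42
tool_pos: [0.5057, -0.2063, 0.2902]
ee_rot: [-1.571, -0.001, -0.091]
wrist_force: [0.4, 0.9, -3.3]
width: 0.0558
```

Call:
play_rows(
  steps=[
    {"x": 0.01, "y": 0.05, "z": 0, "rx": 0, "ry": 0, "rz": 0.05, "hand": 0.04},
    {"x": 0.01, "y": 0.05, "z": 0, "rx": 0, "ry": 0, "rz": 0.05, "hand": 0.04},
    {"x": 0.01, "y": 0.05, "z": 0, "rx": 0, "ry": 0, "rz": 0.05, "hand": 0.04},
    {"x": 0.005, "y": 0.03, "z": 0, "rx": 0, "ry": 0, "rz": 0.06, "hand": 0.04},
    {"x": 0, "y": 0.02, "z": 0, "rx": 0, "ry": 0, "rz": 0.0, "hand": 0.04},
    {"x": 0, "y": 0, "z": 0, "rx": 0, "ry": 0, "rz": 0, "hand": 0.04},
  ],
)

```text
time: 5.18
tool_pos: [0.54, -0.0071, 0.2891]
ee_rot: [-1.571, 0.001, 0.119]
wrist_force: [0.6, -0.6, -3.1]
width: 0.0555
```

Run:
```python
from h import *
s=snapshot("wrist"); save("w3",s); np.save("pics/w3.npy",s,allow_pickle=True)
```

```text
(no output)
```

View pics/w3.png

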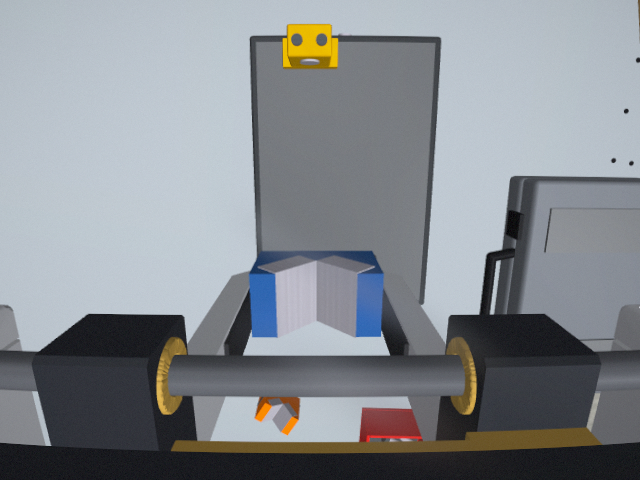

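Run:
```python
from h import *
s=np.load("pics/w3.npy",allow_pickle=True).item()
save("c3",s,(240,15,450,85),3.7)
for v in (60,120,180,240):
    row=s["color"][v].astype(int); print(v,[ (u,row[u].sum()) for u in range(246,264)][::2], [(u,row[u].sum()) for u in range(420,446)][::2])
```

```text
60 [(246, np.int64(599)), (248, np.int64(595)), (250, np.int64(350)), (252, np.int64(210)), (254, np.int64(214)), (256, np.int64(318)), (258, np.int64(370)), (260, np.int64(374)), (262, np.int64(365))] [(420, np.int64(367)), (422, np.int64(351)), (424, np.int64(360)), (426, np.int64(364)), (428, np.int64(359)), (430, np.int64(360)), (432, np.int64(361)), (434, np.int64(290)), (436, np.int64(200)), (438, np.int64(206)), (440, np.int64(466)), (442, np.int64(587)), (444, np.int64(587))]
120 [(246, np.int64(606)), (248, np.int64(606)), (250, np.int64(601)), (252, np.int64(139)), (254, np.int64(229)), (256, np.int64(213)), (258, np.int64(357)), (260, np.int64(369)), (262, np.int64(375))] [(420, np.int64(369)), (422, np.int64(380)), (424, np.int64(370)), (426, np.int64(369)), (428, np.int64(371)), (430, np.int64(372)), (432, np.int64(210)), (434, np.int64(212)), (436, np.int64(273)), (438, np.int64(598)), (440, np.int64(598)), (442, np.int64(590)), (444, np.int64(601))]
180 [(246, np.int64(610)), (248, np.int64(601)), (250, np.int64(613)), (252, np.int64(605)), (254, np.int64(314)), (256, 
[... 158 characters left out ...]
int64(369)), (428, np.int64(214)), (430, np.int64(219)), (432, np.int64(324)), (434, np.int64(603)), (436, np.int64(595)), (438, np.int64(601)), (440, np.int64(598)), (442, np.int64(600)), (444, np.int64(607))]
240 [(246, np.int64(606)), (248, np.int64(598)), (250, np.int64(601)), (252, np.int64(600)), (254, np.int64(595)), (256, np.int64(398)), (258, np.int64(263)), (260, np.int64(276)), (262, np.int64(360))] [(420, np.int64(390)), (422, np.int64(389)), (424, np.int64(219)), (426, np.int64(217)), (428, np.int64(338)), (430, np.int64(601)), (432, np.int64(602)), (434, np.int64(601)), (436, np.int64(603)), (438, np.int64(607)), (440, np.int64(595)), (442, np.int64(605)), (444, np.int64(601))]
```

View pics/c3.png

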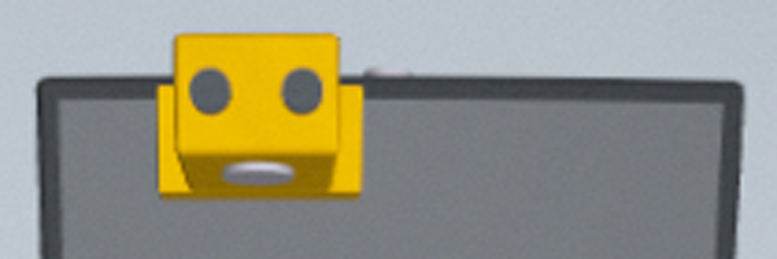

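Run:
```python
from h import *
s=np.load("pics/w3.npy",allow_pickle=True).item()
k=3.7
L=np.array([ptz(s,u,v,.04)[:2] for u,v in [(250,60),(251.5,120),(254,180),(256,240)]])
R=np.array([ptz(s,u,v,.04)[:2] for u,v in [(440,60),(436.7,120),(433,180),(429,240)]])
print(L.round(4).tolist(),R.round(4).tolist())
for A in (L,R): print("angle",np.polyfit(A[:,1],A[:,0],1))
for n,u,v,h in [("cornL",38,78,.04),("cornR",742,83,.04),("bL",160,197,.04),("bR",360,197,.04),("tTL",175,35,.101),("tTR",338,35,.101),("tBR",338,153,.101),("tBL",177,153,.101),("s1",210,92,.101),("s2",303,91,.101),("btn",257,174,.082)]:
    p=ptz(s,240+u/k,15+v/k,h); print(n,p.round(4),pt(s,240+u/k,15+v/k).round(4))
print(robot.get_obs()["tool_pos"])
hsv=cv2.cvtColor(s["color"],cv2.COLOR_RGB2HSV)
for u,v in [(263,300),(368,300),(320,255),(262,330),(370,330)]:print(pt(s,u,v).round(4))
```

```text
[[0.4518, 0.1365], [0.4586, 0.076], [0.4667, 0.0121], [0.4746, -0.0562]] [[0.6493, 0.1609], [0.6567, 0.1001], [0.6645, 0.036], [0.6729, -0.0325]]
angle [-0.11913991  0.4679597 ]
angle [-0.12217894  0.66895817]
cornL [0.45   0.1599 0.04  ] [0.4428 0.1689 0.0014]
cornR [0.646  0.1829 0.04  ] [0.6564 0.194  0.0014]
bL [0.4872 0.1322 0.04  ] [0.4873 0.1321 0.0408]
bR [0.5434 0.1388 0.04  ] [0.5433 0.1384 0.0424]
tTL [0.4931 0.1591 0.101 ] [0.4929 0.1595 0.0992]
tTR [0.5317 0.1636 0.101 ] [0.532  0.1915 0.0014]
tBR [0.535  0.1371 0.101 ] [0.5356 0.1473 0.0521]
tBL [0.4964 0.1325 0.101 ] [0.4961 0.1331 0.0982]
s1 [0.5028 0.1472 0.101 ] [0.5029 0.1469 0.1027]
s2 [0.5249 0.1501 0.101 ] [0.5249 0.1498 0.1022]
btn [0.5154 0.1336 0.082 ] [0.5155 0.133  0.0848]
[ 0.54010865 -0.0081757   0.28918568]
[ 0.5159 -0.006   0.3185]
[ 0.5598 -0.0008  0.3185]
[0.5386 0.0081 0.2903]
[ 0.5166 -0.0201  0.3183]
[ 0.5631 -0.015   0.3173]
```

Plate yaw is about 0.12, the stop is at (0.514, 0.149), and all sizes and heights agree. Targets are blue (0.5197, 0.100), orange (0.535, −0.027), shaft origin (0.527, 0.0375) and gauge (0.610, 0.0475).

Call:
play_rows(
  steps=[
    {"x": -0.004, "y": 0.025, "z": -0.02, "rx": 0, "ry": 0, "rz": 0.0, "hand": 0.04},
    {"x": -0.006, "y": 0.03, "z": -0.04, "rx": 0, "ry": 0, "rz": 0, "hand": 0.04},
    {"x": -0.006, "y": 0.03, "z": -0.04, "rx": 0, "ry": 0, "rz": 0, "hand": 0.04},
    {"x": -0.004, "y": 0.023, "z": -0.04, "rx": 0, "ry": 0, "rz": 0, "hand": 0.04},
    {"x": 0, "y": 0, "z": -0.04, "rx": 0, "ry": 0, "rz": 0, "hand": 0.04},
    {"x": 0, "y": 0, "z": -0.03, "rx": 0, "ry": 0, "rz": 0, "hand": 0.04},
    {"x": 0, "y": 0, "z": -0.015, "rx": 0, "ry": 0, "rz": 0, "hand": 0.04},
    {"x": 0, "y": 0, "z": 0, "rx": 0, "ry": 0, "rz": 0, "hand": 0.04},
  ],
)

```text
time: 6.22
tool_pos: [0.5199, 0.0991, 0.0637]
ee_rot: [-1.571, 0.002, 0.116]
wrist_force: [0.8, -0.7, -3.4]
width: 0.056
```

Call:
play_rows(
  steps=[
    {"x": 0, "y": 0.001, "z": -0.01, "rx": 0, "ry": 0, "rz": 0.003, "hand": 0.04},
    {"x": 0, "y": 0, "z": -0.005, "rx": 0, "ry": 0, "rz": 0, "hand": 0.04},
    {"x": 0, "y": 0, "z": 0, "rx": 0, "ry": 0, "rz": 0, "hand": 0.04},
  ],
)

```text
time: 6.6
tool_pos: [0.5203, 0.1012, 0.0495]
ee_rot: [-1.571, 0.0, 0.121]
wrist_force: [-0.3, -0.4, -4.1]
width: 0.0557
```

Call:
play_rows(
  steps=[
    {"x": 0, "y": 0.0, "z": -0.002, "rx": 0, "ry": 0, "rz": 0.0, "hand": 0.04},
    {"x": 0, "y": 0, "z": 0, "rx": 0, "ry": 0, "rz": 0, "hand": 0.04},
  ],
)

```text
time: 6.85
tool_pos: [0.5204, 0.1012, 0.0477]
ee_rot: [-1.571, -0.0, 0.121]
wrist_force: [-0.5, -0.8, -3.3]
width: 0.0555
```

Call:
play_rows(
  steps=[
    {"x": 0, "y": 0.0, "z": -0.002, "rx": 0, "ry": 0, "rz": 0.0, "hand": 0.04},
    {"x": 0, "y": 0, "z": 0, "rx": 0, "ry": 0, "rz": 0, "hand": 0.04},
  ],
)

```text
time: 7.1
tool_pos: [0.5208, 0.1013, 0.0468]
ee_rot: [-1.571, -0.001, 0.121]
wrist_force: [-1.7, -0.2, 3.5]
width: 0.0557
```

Contact with the plate. Release, then on to orange.

Call:
play_rows(
  steps=[
    {"x": 0, "y": 0.0, "z": 0, "rx": 0, "ry": 0, "rz": 0.0, "hand": 0.07},
    {"x": 0, "y": 0, "z": 0, "rx": 0, "ry": 0, "rz": 0, "hand": 0.09},
    {"x": 0, "y": 0, "z": 0.01, "rx": 0, "ry": 0, "rz": 0, "hand": 0.094},
    {"x": 0, "y": 0, "z": 0.05, "rx": 0, "ry": 0, "rz": 0, "hand": 0.094},
    {"x": 0, "y": 0, "z": 0.06, "rx": 0, "ry": 0, "rz": 0, "hand": 0.094},
    {"x": 0, "y": -0.044, "z": 0.03, "rx": 0, "ry": 0, "rz": -0.07, "hand": 0.094},
    {"x": 0, "y": -0.05, "z": 0, "rx": 0, "ry": 0, "rz": -0.07, "hand": 0.094},
    {"x": 0, "y": -0.05, "z": 0, "rx": 0, "ry": 0, "rz": -0.07, "hand": 0.094},
  ],
)

```text
time: 8.1
tool_pos: [0.5208, -0.0441, 0.1973]
ee_rot: [-1.571, -0.003, -0.09]
wrist_force: [0.4, 1.0, -0.5]
width: 0.0939
```

Call:
play_rows(
  steps=[
    {"x": 0, "y": -0.05, "z": 0, "rx": 0, "ry": 0, "rz": -0.07, "hand": 0.094},
    {"x": 0, "y": -0.05, "z": 0, "rx": 0, "ry": 0, "rz": -0.07, "hand": 0.094},
    {"x": 0, "y": -0.05, "z": 0, "rx": 0, "ry": 0, "rz": -0.07, "hand": 0.094},
    {"x": 0, "y": -0.05, "z": -0.02, "rx": 0, "ry": 0, "rz": -0.07, "hand": 0.094},
    {"x": 0, "y": -0.05, "z": -0.02, "rx": 0, "ry": 0, "rz": -0.067, "hand": 0.094},
    {"x": 0, "y": 0, "z": -0.04, "rx": 0, "ry": 0, "rz": 0, "hand": 0.094},
    {"x": 0, "y": 0, "z": 0, "rx": 0, "ry": 0, "rz": 0, "hand": 0.094},
  ],
)

```text
time: 8.98
tool_pos: [0.5181, -0.292, 0.1119]
ee_rot: [-1.569, 0.008, -0.437]
wrist_force: [0.2, 1.0, -0.5]
width: 0.0938
```

Run:
```python
from h import *
s=snapshot("wrist"); save("w4",s); o=robot.get_obs(); print(o["tool_pos"],o["ee_rot"])
hsv=cv2.cvtColor(s["color"],cv2.COLOR_RGB2HSV)
m=cv2.inRange(hsv,(5,150,170),(20,255,255)); m[:120]=0; m[340:]=0
ys,xs=np.nonzero(m); P=np.array([ptz(s,u,v,.0443) for u,v in zip(xs,ys)if abs(pt(s,u,v)[2]-.0443)<.005])
r=cv2.minAreaRect((P[:,:2]*1000).astype(np.float32)); print(r,cv2.boxPoints(r).round(1).tolist(),P.mean(0))
```

```text
[ 0.51956916 -0.29234204  0.11461943] [-1.57011012  0.00310126 -0.43620215]
((519.92431640625, -292.27459716796875), (28.464488983154297, 49.25835037231445), 65.95845794677734) [[491.6000061035156, -295.20001220703125], [536.5999755859375, -315.29998779296875], [548.2000122070312, -289.29998779296875], [503.20001220703125, -269.20001220703125]] [ 0.52002778 -0.29203031  0.0443    ]
```

View pics/w4.png

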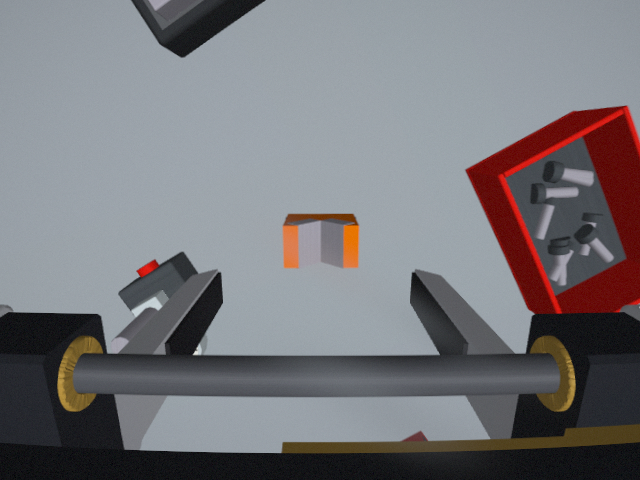

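Call:
play_rows(
  steps=[
    {"x": 0.0, "y": 0.0, "z": -0.03, "rx": 0, "ry": 0, "rz": 0.012, "hand": 0.094},
    {"x": 0, "y": 0, "z": -0.04, "rx": 0, "ry": 0, "rz": 0, "hand": 0.094},
    {"x": 0, "y": 0, "z": -0.025, "rx": 0, "ry": 0, "rz": 0, "hand": 0.094},
    {"x": 0, "y": 0, "z": -0.009, "rx": 0, "ry": 0, "rz": 0, "hand": 0.094},
    {"x": 0, "y": 0, "z": 0, "rx": 0, "ry": 0, "rz": 0, "hand": 0.07},
    {"x": 0, "y": 0, "z": 0, "rx": 0, "ry": 0, "rz": 0, "hand": 0.04},
    {"x": 0, "y": 0, "z": 0, "rx": 0, "ry": 0, "rz": 0, "hand": 0.03},
    {"x": 0, "y": 0, "z": 0, "rx": 0, "ry": 0, "rz": 0, "hand": 0.03},
  ],
)

```text
time: 10.02
tool_pos: [0.5207, -0.2931, 0.0124]
ee_rot: [-1.571, -0.001, -0.424]
wrist_force: [-0.4, -0.9, -0.5]
width: 0.0575
```

Call:
play_rows(
  steps=[
    {"x": 0, "y": 0, "z": 0, "rx": 0, "ry": 0, "rz": 0, "hand": 0.03},
    {"x": 0, "y": 0, "z": 0, "rx": 0, "ry": 0, "rz": 0, "hand": 0.03},
  ],
)

```text
time: 10.28
tool_pos: [0.5203, -0.2929, 0.0119]
ee_rot: [-1.571, -0.0, -0.424]
wrist_force: [-0.3, 0.3, 1.6]
width: 0.05
```

Call:
play_rows(
  steps=[
    {"x": 0, "y": 0, "z": 0.03, "rx": 0, "ry": 0, "rz": 0.0, "hand": 0.03},
    {"x": 0, "y": 0, "z": 0.05, "rx": 0, "ry": 0, "rz": 0, "hand": 0.03},
    {"x": 0, "y": 0.02, "z": 0.06, "rx": 0, "ry": 0, "rz": 0.06, "hand": 0.03},
    {"x": 0.003, "y": 0.05, "z": 0.03, "rx": 0, "ry": 0, "rz": 0.1, "hand": 0.03},
    {"x": 0.003, "y": 0.05, "z": 0.0, "rx": 0, "ry": 0, "rz": 0.1, "hand": 0.03},
    {"x": 0.003, "y": 0.05, "z": 0.0, "rx": 0, "ry": 0, "rz": 0.1, "hand": 0.03},
    {"x": 0.003, "y": 0.05, "z": 0.0, "rx": 0, "ry": 0, "rz": 0.1, "hand": 0.03},
    {"x": 0.003, "y": 0.046, "z": 0.0, "rx": 0, "ry": 0, "rz": 0.085, "hand": 0.03},
  ],
)

```text
time: 11.28
tool_pos: [0.5344, -0.0252, 0.1791]
ee_rot: [-1.57, 0.003, 0.124]
wrist_force: [1.4, -0.5, -4.8]
width: 0.0496
```

Call:
play_rows(
  steps=[
    {"x": 0, "y": 0, "z": 0, "rx": 0, "ry": 0, "rz": 0.0, "hand": 0.03},
    {"x": 0, "y": 0, "z": -0.04, "rx": 0, "ry": 0, "rz": 0, "hand": 0.03},
    {"x": 0, "y": 0, "z": -0.04, "rx": 0, "ry": 0, "rz": 0, "hand": 0.03},
    {"x": 0, "y": 0, "z": -0.03, "rx": 0, "ry": 0, "rz": 0, "hand": 0.03},
    {"x": 0, "y": 0, "z": -0.01, "rx": 0, "ry": 0, "rz": 0, "hand": 0.03},
    {"x": 0, "y": 0, "z": 0, "rx": 0, "ry": 0, "rz": 0, "hand": 0.03},
  ],
)

```text
time: 12.02
tool_pos: [0.5348, -0.0276, 0.0601]
ee_rot: [-1.571, 0.002, 0.12]
wrist_force: [-0.5, 0.0, -3.4]
width: 0.0498
```

Call:
play_rows(
  steps=[
    {"x": 0.001, "y": 0, "z": -0.005, "rx": 0, "ry": 0, "rz": 0.0, "hand": 0.03},
    {"x": 0, "y": 0, "z": -0.003, "rx": 0, "ry": 0, "rz": 0, "hand": 0.03},
    {"x": 0, "y": 0, "z": 0, "rx": 0, "ry": 0, "rz": 0, "hand": 0.03},
  ],
)

```text
time: 12.4
tool_pos: [0.5365, -0.0271, 0.0532]
ee_rot: [-1.571, -0.001, 0.121]
wrist_force: [-0.1, 0.1, -4.7]
width: 0.0498
```

Call:
play_rows(
  steps=[
    {"x": 0, "y": 0, "z": -0.002, "rx": 0, "ry": 0, "rz": 0.0, "hand": 0.03},
    {"x": 0, "y": 0, "z": 0, "rx": 0, "ry": 0, "rz": 0, "hand": 0.03},
  ],
)

```text
time: 12.65
tool_pos: [0.5369, -0.0271, 0.0519]
ee_rot: [-1.571, -0.002, 0.121]
wrist_force: [-1.0, 0.4, 0.6]
width: 0.0501
```

Call:
play_rows(
  steps=[
    {"x": 0, "y": 0, "z": -0.001, "rx": 0, "ry": 0, "rz": 0.0, "hand": 0.03},
    {"x": 0, "y": 0, "z": 0, "rx": 0, "ry": 0, "rz": 0.0, "hand": 0.06},
    {"x": 0, "y": 0, "z": 0, "rx": 0, "ry": 0, "rz": 0.0, "hand": 0.09},
    {"x": 0, "y": 0, "z": 0.01, "rx": 0, "ry": 0, "rz": 0.0, "hand": 0.094},
    {"x": 0, "y": -0.01, "z": 0.06, "rx": 0, "ry": 0, "rz": 0.0, "hand": 0.094},
    {"x": 0, "y": -0.03, "z": 0.06, "rx": 0, "ry": 0, "rz": 0.0, "hand": 0.094},
    {"x": 0, "y": -0.02, "z": 0.06, "rx": 0, "ry": 0, "rz": 0, "hand": 0.094},
    {"x": 0, "y": 0, "z": 0, "rx": 0, "ry": 0, "rz": 0, "hand": 0.094},
  ],
)

```text
time: 13.65
tool_pos: [0.5392, -0.0868, 0.2426]
ee_rot: [-1.576, -0.013, 0.119]
wrist_force: [0.2, -0.3, -0.2]
width: 0.0939
```

Run:
```python
from h import *
s=snapshot("wrist"); save("w5",s); np.save("pics/w5.npy",s,allow_pickle=True); o=robot.get_obs(); print(o["tool_pos"],o["ee_rot"])
hsv=cv2.cvtColor(s["color"],cv2.COLOR_RGB2HSV)
for n,lo,hi,h in [("blue",(100,150,60),(125,255,255),.075),("orange",(5,150,150),(16,255,255),.0843)]:
    m=cv2.inRange(hsv,lo,hi); m[370:]=0
    ys,xs=np.nonzero(m); P=np.array([ptz(s,u,v,h) for u,v in zip(xs,ys) if abs(pt(s,u,v)[2]-h)<.004])
    r=cv2.minAreaRect((P[:,:2]*1000).astype(np.float32)); print(n,len(P),r)
```

```text
[ 0.53778686 -0.08569543  0.23882363] [-1.57339578 -0.00689316  0.11980807]
blue 266 ((520.3585815429688, 90.72716522216797), (54.47533416748047, 8.523256301879883), 7.076900005340576)
orange 754 ((535.4228515625, -26.12685203552246), (49.08976364135742, 27.878658294677734), 6.765600681304932)
```

View pics/w5.png

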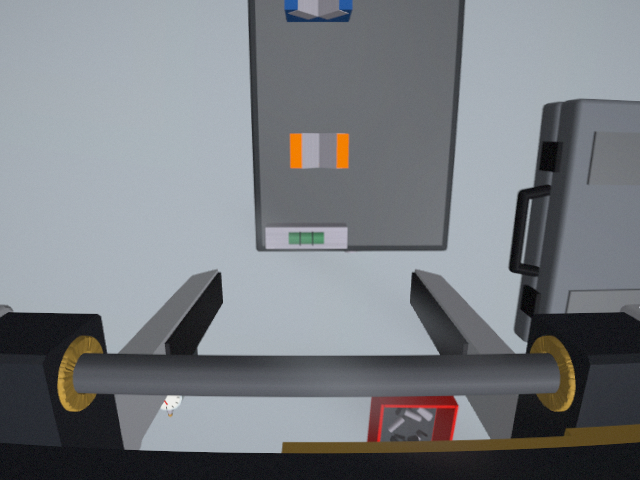

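Both blocks stand where planned: orange at (0.535, −0.026), and blue's front edge fits a centre near y 0.101. Now the shaft.

Call:
play_rows(
  steps=[
    {"x": -0.01, "y": 0.04, "z": 0.0, "rx": 0, "ry": 0, "rz": -0.17, "hand": 0.094},
    {"x": -0.01, "y": 0.04, "z": 0.01, "rx": 0, "ry": 0, "rz": -0.17, "hand": 0.094},
    {"x": -0.01, "y": 0.04, "z": 0.01, "rx": 0, "ry": 0, "rz": -0.17, "hand": 0.094},
    {"x": -0.01, "y": 0.04, "z": 0.0, "rx": 0, "ry": 0, "rz": -0.17, "hand": 0.094},
    {"x": -0.01, "y": 0.04, "z": 0.0, "rx": 0, "ry": 0, "rz": -0.17, "hand": 0.094},
    {"x": -0.01, "y": 0.04, "z": 0.0, "rx": 0, "ry": 0, "rz": -0.17, "hand": 0.094},
    {"x": -0.01, "y": 0.04, "z": 0, "rx": 0, "ry": 0, "rz": -0.17, "hand": 0.094},
    {"x": -0.01, "y": 0.04, "z": 0, "rx": 0, "ry": 0, "rz": -0.17, "hand": 0.094},
  ],
)

```text
time: 14.7
tool_pos: [0.4548, 0.2366, 0.2528]
ee_rot: [-1.575, -0.0, -1.244]
wrist_force: [0.8, -0.0, -0.0]
width: 0.0941
```

Call:
play_rows(
  steps=[
    {"x": -0.01, "y": 0.04, "z": 0.0, "rx": 0, "ry": 0, "rz": -0.17, "hand": 0.094},
    {"x": -0.01, "y": 0.04, "z": 0.0, "rx": 0, "ry": 0, "rz": -0.17, "hand": 0.094},
    {"x": -0.015, "y": 0.035, "z": 0.0, "rx": 0, "ry": 0, "rz": -0.16, "hand": 0.094},
    {"x": 0, "y": 0.0, "z": 0.0, "rx": 0, "ry": 0, "rz": 0, "hand": 0.094},
    {"x": 0, "y": 0.0, "z": 0.0, "rx": 0, "ry": 0, "rz": 0, "hand": 0.094},
  ],
)

```text
time: 15.32
tool_pos: [0.4209, 0.3497, 0.2536]
ee_rot: [-1.572, -0.002, -1.737]
wrist_force: [0.0, -0.4, -0.4]
width: 0.0943
```

Run:
```python
from h import *
s=snapshot("wrist"); save("w6",s); np.save("pics/w6.npy",s,allow_pickle=True); o=robot.get_obs(); print(o["tool_pos"],o["ee_rot"],o["joint_positions"])
```

```text
[0.42129602 0.34938819 0.25405575] [-1.57177761 -0.00175682 -1.73854106] [ 5.89154584e-01  7.86101915e-02  1.28458681e+00 -6.16819959e-04
  1.78031533e+00  2.32756880e+00]
```

View pics/w6.png

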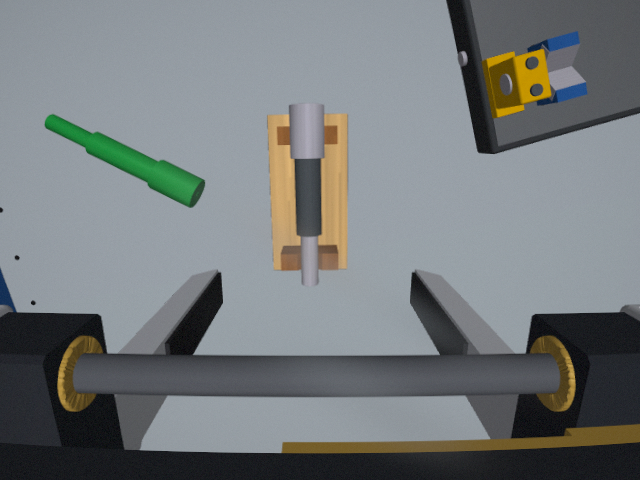

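Run:
```python
from h import *
s=np.load("pics/w6.npy",allow_pickle=True).item()
save("c6",s,(255,90,365,300),2.8)
for n,u,v,h in [("thick end",307,104,.067),("step thick",308,158,.067),("step thin",309,235,.063),("thin end",310,284,.059)]:
    print(n,ptz(s,u,v,h).round(4),pt(s,u,v-2).round(4),pt(s,u,v+3).round(4))
f=s["range_z"]
for v in (125,180,215,250): print(v,[round(pt(s,u,v)[2],3) for u in range(280,340,3)])
```

```text
thick end [0.5235 0.3383 0.067 ] [0.5319 0.3382 0.0006] [0.5208 0.3387 0.068 ]
step thick [0.4756 0.3456 0.067 ] [0.4775 0.3453 0.0677] [0.4728 0.3462 0.0638]
step thin [0.4015 0.3575 0.063 ] [0.4035 0.3572 0.0627] [0.3977 0.3582 0.0597]
thin end [0.3491 0.3656 0.059 ] [0.3514 0.3652 0.0596] [0.3236 0.3707 0.0007]
125 [np.float64(0.016), np.float64(0.017), np.float64(0.016), np.float64(0.018), np.float64(0.061), np.float64(0.063), np.float64(0.067), np.float64(0.066), np.float64(0.068), np.float64(0.066), np.float64(0.066), np.float64(0.066), np.float64(0.063), np.float64(0.062), np.float64(0.055), np.float64(0.016), np.float64(0.016), np.float64(0.017), np.float64(0.017), np.float64(0.017)]
180 [np.float64(0.018), np.float64(0.016), np.float64(0.016), np.float64(0.017), np.float64(0.017), np.float64(0.053), np.float64(0.06), np.float64(0.062), np.float64(0.063), np.float64(0.064), np.float64(0.064), np.float64(0.062), np.float64(0.06), np.float64(0.056), np.float64(0.016), np.float64(0.016), np.float64(0.018), np.float64(0.016), np.float64(0.017), np.float64(0.016)]
215 [np.float64(0.017), np.float64(0.015), np.float64(0.016), np.float64(0.017), np.float64(0.018), np.float64(0.016), np.float64(0.058), np.float64(0.061), np.float64(0.062), np.float64(0.064), np.float64(0.063), np.float64(0.063), np.float64(0.061), np.float64(0.058), np.float64(0.017), np.float64(0.015), np.float64(0.017), np.float64(0.017), np.float64(0.016), np.float64(0.015)]
250 [np.float64(0.017), np.float64(0.033), np.float64(0.035), np.float64(0.034), np.float64(0.035), np.float64(0.035), np.float64(0.035), np.float64(0.052), np.float64(0.057), np.float64(0.06), np.float64(0.059), np.float64(0.057), np.float64(0.055), np.float64(0.037), np.float64(0.037), np.float64(0.037), np.float64(0.036), np.float64(0.038), np.float64(0.038), np.float64(0.017)]
```

View pics/c6.png

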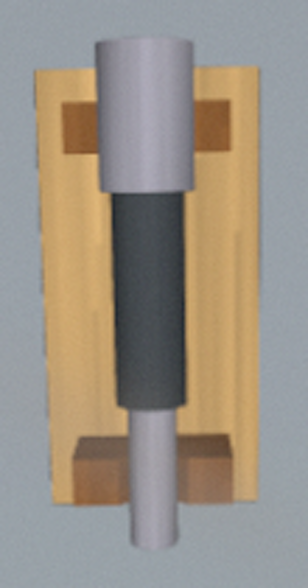

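Call:
play_rows(
  steps=[
    {"x": 0.01, "y": 0.0, "z": -0.03, "rx": 0, "ry": 0, "rz": 0.012, "hand": 0.094},
    {"x": 0.01, "y": 0.0, "z": -0.05, "rx": 0, "ry": 0, "rz": 0, "hand": 0.094},
    {"x": 0.009, "y": 0.0, "z": -0.05, "rx": 0, "ry": 0, "rz": 0, "hand": 0.094},
    {"x": 0, "y": 0.0, "z": -0.03, "rx": 0, "ry": 0, "rz": 0, "hand": 0.094},
    {"x": 0, "y": 0.0, "z": 0.0, "rx": 0, "ry": 0, "rz": 0, "hand": 0.094},
  ],
)

```text
time: 16.0
tool_pos: [0.4489, 0.3477, 0.0916]
ee_rot: [-1.576, -0.005, -1.728]
wrist_force: [0.9, -0.0, -0.2]
width: 0.0942
```

Run:
```python
from h import *
s=snapshot("wrist"); save("w7",s); o=robot.get_obs(); print(o["tool_pos"],o["ee_rot"],o["joint_positions"])
```

```text
[0.45026394 0.3488749  0.09428941] [-1.57250174 -0.00179874 -1.72820444] [ 5.59813550e-01  1.79614599e-01  1.48986802e+00 -2.35723844e-04
  1.47457759e+00  2.28804246e+00]
```

View pics/w7.png

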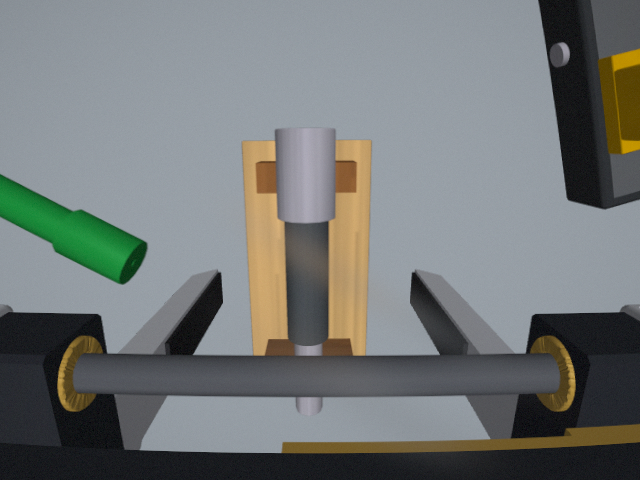

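Call:
play_rows(
  steps=[
    {"x": 0.0, "y": 0.0005, "z": -0.03, "rx": 0, "ry": 0, "rz": 0.0, "hand": 0.094},
    {"x": 0.0, "y": 0.0, "z": -0.025, "rx": 0, "ry": 0, "rz": 0, "hand": 0.094},
    {"x": 0.0, "y": 0.0, "z": -0.009, "rx": 0, "ry": 0, "rz": 0, "hand": 0.094},
    {"x": 0, "y": 0.0, "z": 0, "rx": 0, "ry": 0, "rz": 0, "hand": 0.06},
    {"x": 0, "y": 0.0, "z": 0.0, "rx": 0, "ry": 0, "rz": 0, "hand": 0.03},
    {"x": 0, "y": 0.0, "z": 0.0, "rx": 0, "ry": 0, "rz": 0, "hand": 0.0},
    {"x": 0, "y": 0.0, "z": 0.0, "rx": 0, "ry": 0, "rz": 0, "hand": 0.0},
    {"x": 0, "y": 0.0, "z": 0.0, "rx": 0, "ry": 0, "rz": 0, "hand": 0.0},
  ],
)

```text
time: 17.05
tool_pos: [0.4505, 0.3508, 0.0313]
ee_rot: [-1.57, 0.0, -1.727]
wrist_force: [-0.2, 0.1, 0.1]
width: 0.0472
```

Call:
play_rows(
  steps=[
    {"x": 0, "y": 0.0, "z": 0.0, "rx": 0, "ry": 0, "rz": 0, "hand": 0.0},
    {"x": 0, "y": 0.0, "z": 0.0, "rx": 0, "ry": 0, "rz": 0, "hand": 0.0},
    {"x": 0, "y": 0.0, "z": 0.0, "rx": 0, "ry": 0, "rz": 0, "hand": 0.0},
  ],
)

```text
time: 17.42
tool_pos: [0.4506, 0.3525, 0.0313]
ee_rot: [-1.57, 0.004, -1.727]
wrist_force: [-0.3, 4.9, -0.4]
width: 0.0252
```

Call:
play_rows(
  steps=[
    {"x": 0, "y": 0.003, "z": 0.0, "rx": 0, "ry": 0, "rz": 0, "hand": 0.0},
    {"x": 0, "y": 0.0, "z": 0.01, "rx": 0, "ry": 0, "rz": 0, "hand": 0.0},
    {"x": 0, "y": 0.0, "z": 0.03, "rx": 0, "ry": 0, "rz": 0, "hand": 0.0},
    {"x": 0, "y": 0.0, "z": 0.04, "rx": 0, "ry": 0, "rz": 0, "hand": 0.0},
    {"x": 0, "y": 0.0, "z": 0.05, "rx": 0, "ry": 0, "rz": 0, "hand": 0.0},
    {"x": 0, "y": 0.0, "z": 0.04, "rx": 0, "ry": 0, "rz": 0, "hand": 0.0},
    {"x": 0, "y": 0.0, "z": 0.0, "rx": 0, "ry": 0, "rz": 0, "hand": 0.0},
  ],
)

```text
time: 18.3
tool_pos: [0.4517, 0.3545, 0.2045]
ee_rot: [-1.566, 0.004, -1.727]
wrist_force: [0.6, 0.4, -6.1]
width: 0.0255
```

Run:
```python
from h import *
s=snapshot("wrist"); save("w8",s); o=robot.get_obs(); print(o["tool_pos"],o["ee_rot"])
for v in (130,160,190,215,240,280,310): print(v,[pt(s,u,v).round(3).tolist() for u in (303,306,309)])
```

```text
[0.45036684 0.35365458 0.20102116] [-1.57040592e+00  2.03536061e-04 -1.72712371e+00]
130 [[0.524, 0.346, 0.24], [0.524, 0.345, 0.239], [0.524, 0.344, 0.24]]
160 [[0.514, 0.348, 0.239], [0.513, 0.346, 0.238], [0.513, 0.345, 0.24]]
190 [[0.503, 0.349, 0.24], [0.503, 0.348, 0.241], [0.502, 0.347, 0.24]]
215 [[0.493, 0.351, 0.239], [0.493, 0.35, 0.238], [0.493, 0.349, 0.24]]
240 [[0.484, 0.353, 0.24], [0.483, 0.351, 0.24], [0.483, 0.35, 0.24]]
280 [[0.466, 0.356, 0.236], [0.466, 0.354, 0.237], [0.466, 0.353, 0.236]]
310 [[0.453, 0.358, 0.236], [0.453, 0.357, 0.236], [0.453, 0.355, 0.237]]
```

View pics/w8.png

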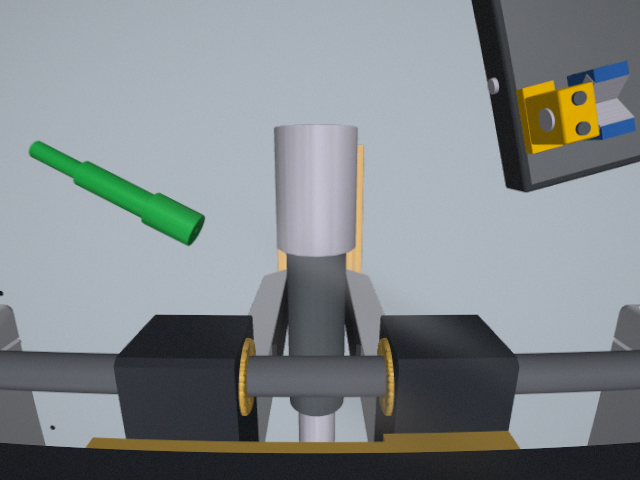

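Run:
```python
from h import *
s=snapshot("wrist"); o=robot.get_obs(); t=o["tool_pos"]; yaw=o["ee_rot"][2]
d=np.array([np.cos(yaw+np.pi/2),np.sin(yaw+np.pi/2)])
save("c8",s,(250,100,390,300),2.9)
for u,v,h,x in [(316,125,.238,88),(316,251,.238,38)]:
    p=ptz(s,u,v,h); print(p, "implied grasp x", x-1000*((p[:2]-t[:2])@d))
```

```text
[0.52403447 0.34014658 0.238     ] implied grasp x 12.242015007504335
[0.47770233 0.34745867 0.238     ] implied grasp x 9.147594647964716
```

View pics/c8.png

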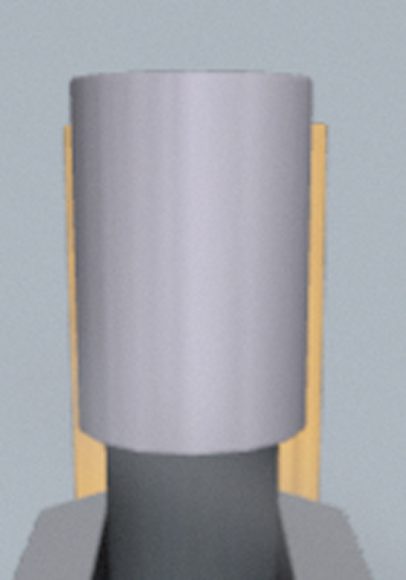

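Call:
play_rows(
  steps=[
    {"x": 0.007, "y": -0.024, "z": 0.0, "rx": 0, "ry": 0, "rz": 0.1675, "hand": 0.0},
    {"x": 0.007, "y": -0.028, "z": 0.0, "rx": 0, "ry": 0, "rz": 0.168, "hand": 0.0},
    {"x": 0.007, "y": -0.028, "z": 0.0, "rx": 0, "ry": 0, "rz": 0.168, "hand": 0.0},
    {"x": 0.007, "y": -0.028, "z": 0.0, "rx": 0, "ry": 0, "rz": 0.168, "hand": 0.0},
    {"x": 0.007, "y": -0.028, "z": 0.0, "rx": 0, "ry": 0, "rz": 0.168, "hand": 0.0},
    {"x": 0.007, "y": -0.028, "z": 0.0, "rx": 0, "ry": 0, "rz": 0.168, "hand": 0.0},
    {"x": 0.007, "y": -0.028, "z": 0.0, "rx": 0, "ry": 0, "rz": 0.168, "hand": 0.0},
    {"x": 0.007, "y": -0.028, "z": 0.0, "rx": 0, "ry": 0, "rz": 0.168, "hand": 0.0},
  ],
)

```text
time: 19.4
tool_pos: [0.5044, 0.1324, 0.1965]
ee_rot: [-1.575, 0.007, -0.378]
wrist_force: [-0.0, 0.6, -7.5]
width: 0.0253
```

Call:
play_rows(
  steps=[
    {"x": 0.007, "y": -0.028, "z": 0.0, "rx": 0, "ry": 0, "rz": 0.168, "hand": 0.0},
    {"x": 0.007, "y": -0.028, "z": 0.0, "rx": 0, "ry": 0, "rz": 0.168, "hand": 0.0},
    {"x": 0.006, "y": -0.028, "z": 0.0, "rx": 0, "ry": 0, "rz": 0.168, "hand": 0.0},
    {"x": 0, "y": 0, "z": 0.0, "rx": 0, "ry": 0, "rz": 0, "hand": 0.0},
    {"x": 0, "y": 0, "z": 0.0, "rx": 0, "ry": 0, "rz": 0, "hand": 0.0},
  ],
)

```text
time: 20.02
tool_pos: [0.5249, 0.05, 0.1982]
ee_rot: [-1.57, 0.005, 0.119]
wrist_force: [0.3, -0.1, -6.9]
width: 0.0255
```

Call:
play_rows(
  steps=[
    {"x": 0.001, "y": 0, "z": -0.03, "rx": 0, "ry": 0, "rz": 0, "hand": 0.0},
    {"x": 0.0, "y": 0, "z": -0.03, "rx": 0, "ry": 0, "rz": 0, "hand": 0.0},
    {"x": 0.0, "y": 0, "z": -0.03, "rx": 0, "ry": 0, "rz": 0, "hand": 0.0},
    {"x": 0, "y": 0, "z": 0.0, "rx": 0, "ry": 0, "rz": 0, "hand": 0.0},
    {"x": 0, "y": 0, "z": 0.0, "rx": 0, "ry": 0, "rz": 0, "hand": 0.0},
  ],
)

```text
time: 20.65
tool_pos: [0.5277, 0.0503, 0.1118]
ee_rot: [-1.571, -0.001, 0.121]
wrist_force: [0.1, -1.1, -6.7]
width: 0.0251
```

Run:
```python
from h import *
s=snapshot("wrist"); save("w9",s); np.save("pics/w9.npy",s,allow_pickle=True); o=robot.get_obs(); print(o["tool_pos"],o["ee_rot"])
```

```text
[0.52833567 0.05013531 0.11266682] [-1.57108715 -0.00287917  0.12088221]
```

View pics/w9.png

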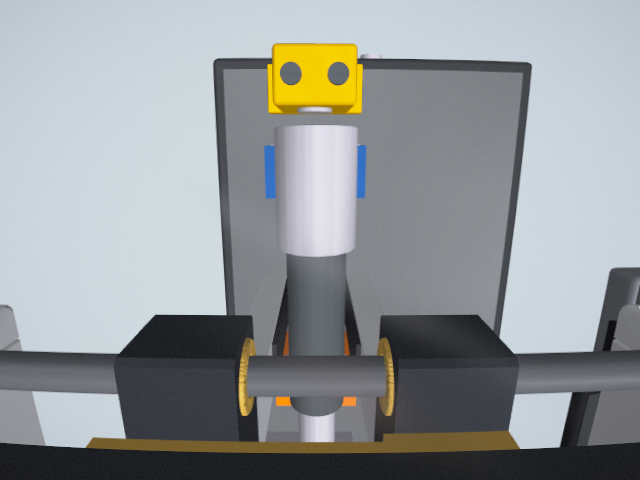

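Shaft centred over both Vs (blue edges at u 265 and 366, shaft at 316), with a clear gap to the button. Lowering.

Call:
play_rows(
  steps=[
    {"x": -0.001, "y": -0.0005, "z": -0.02, "rx": 0, "ry": 0, "rz": 0, "hand": 0.0},
    {"x": 0.0, "y": 0, "z": -0.015, "rx": 0, "ry": 0, "rz": 0, "hand": 0.0},
    {"x": 0.0, "y": 0, "z": -0.008, "rx": 0, "ry": 0, "rz": 0, "hand": 0.0},
    {"x": 0, "y": 0, "z": 0.0, "rx": 0, "ry": 0, "rz": 0, "hand": 0.0},
    {"x": 0, "y": 0, "z": 0.0, "rx": 0, "ry": 0, "rz": 0, "hand": 0.0},
  ],
)

```text
time: 21.32
tool_pos: [0.527, 0.0492, 0.0688]
ee_rot: [-1.571, -0.001, 0.12]
wrist_force: [-0.5, 0.3, -6.1]
width: 0.0254
```

Call:
play_rows(
  steps=[
    {"x": 0, "y": 0, "z": -0.003, "rx": 0, "ry": 0, "rz": 0, "hand": 0.0},
    {"x": 0.0, "y": 0, "z": 0, "rx": 0, "ry": 0, "rz": 0, "hand": 0.0},
  ],
)

```text
time: 21.58
tool_pos: [0.5263, 0.0492, 0.065]
ee_rot: [-1.571, 0.0, 0.12]
wrist_force: [-0.1, -0.7, -7.6]
width: 0.0254
```

Call:
play_rows(
  steps=[
    {"x": 0, "y": 0, "z": -0.001, "rx": 0, "ry": 0, "rz": 0, "hand": 0.0},
    {"x": 0.0, "y": 0, "z": 0, "rx": 0, "ry": 0, "rz": 0, "hand": 0.0},
  ],
)

```text
time: 21.82
tool_pos: [0.5266, 0.0492, 0.0642]
ee_rot: [-1.571, -0.001, 0.12]
wrist_force: [0.2, -0.4, -6.3]
width: 0.0252
```

Call:
play_rows(
  steps=[
    {"x": 0, "y": 0, "z": -0.001, "rx": 0, "ry": 0, "rz": 0, "hand": 0.0},
    {"x": 0.0, "y": 0, "z": 0, "rx": 0, "ry": 0, "rz": 0, "hand": 0.0},
  ],
)

```text
time: 22.08
tool_pos: [0.5271, 0.0493, 0.0636]
ee_rot: [-1.571, -0.002, 0.12]
wrist_force: [1.3, -0.5, -4.7]
width: 0.0252
```

Call:
play_rows(
  steps=[
    {"x": 0, "y": 0, "z": -0.001, "rx": 0, "ry": 0, "rz": 0, "hand": 0.0},
    {"x": 0.0, "y": 0, "z": 0, "rx": 0, "ry": 0, "rz": 0, "hand": 0.0},
  ],
)

```text
time: 22.32
tool_pos: [0.5274, 0.0493, 0.0632]
ee_rot: [-1.571, -0.003, 0.121]
wrist_force: [0.9, 0.5, -0.9]
width: 0.0251
```

Call:
play_rows(
  steps=[
    {"x": 0, "y": 0, "z": -0.0005, "rx": 0, "ry": 0, "rz": 0, "hand": 0.0},
    {"x": 0.0, "y": 0, "z": 0, "rx": 0, "ry": 0, "rz": 0, "hand": 0.04},
    {"x": 0.0, "y": 0, "z": 0, "rx": 0, "ry": 0, "rz": 0, "hand": 0.06},
    {"x": 0.0, "y": 0, "z": 0, "rx": 0, "ry": 0, "rz": 0, "hand": 0.07},
    {"x": 0.0, "y": 0, "z": 0.01, "rx": 0, "ry": 0, "rz": 0, "hand": 0.07},
    {"x": 0.0, "y": 0, "z": 0.05, "rx": 0, "ry": 0, "rz": 0, "hand": 0.07},
    {"x": 0.0, "y": -0.02, "z": 0.06, "rx": 0, "ry": 0, "rz": 0, "hand": 0.07},
    {"x": 0.0, "y": -0.03, "z": 0.06, "rx": 0, "ry": 0, "rz": 0, "hand": 0.09},
  ],
)

```text
time: 23.32
tool_pos: [0.5262, 0.0015, 0.2395]
ee_rot: [-1.571, -0.001, 0.122]
wrist_force: [0.5, 0.3, 0.6]
width: 0.0769
```

Call:
play_rows(
  steps=[
    {"x": 0, "y": -0.05, "z": 0, "rx": 0, "ry": 0, "rz": 0, "hand": 0.09},
    {"x": 0.0, "y": 0, "z": 0, "rx": 0, "ry": 0, "rz": 0, "hand": 0.09},
    {"x": 0.0, "y": 0, "z": 0, "rx": 0, "ry": 0, "rz": 0, "hand": 0.09},
  ],
)

```text
time: 23.7
tool_pos: [0.5261, -0.0482, 0.2366]
ee_rot: [-1.57, 0.0, 0.12]
wrist_force: [-0.5, 0.7, 0.3]
width: 0.0897
```

Run:
```python
from h import *
s=snapshot("wrist"); save("w10",s); np.save("pics/w10.npy",s,allow_pickle=True); o=robot.get_obs(); print(o["tool_pos"],o["ee_rot"])
```

```text
[ 0.52605941 -0.04772646  0.23635602] [-1.56990752e+00  7.86388549e-04  1.21096829e-01]
```

View pics/w10.png

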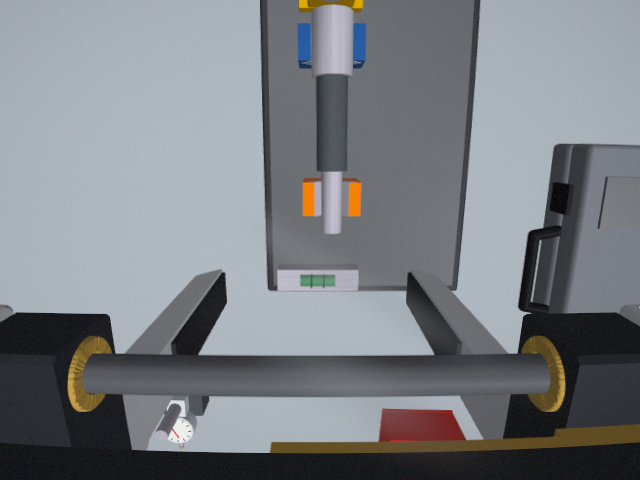

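Run:
```python
from h import *
s=np.load("pics/w10.npy",allow_pickle=True).item()
save("c10",s,(250,0,420,240),2.5)
y=.1205; X=np.array([np.cos(y),np.sin(y)]); Y=np.array([-X[1],X[0]]); st=np.array([.5138,.1487])
def rel(p): d=p[:2]-st; return (d@X*1000).round(1),(d@Y*1000).round(1),p[2].round(4)
for n,u,v,h in [("thick end",333,7,.099),("step",333,74,.099),("step thin",332,170,.095),("thin end",332,233,.091)]:
    print(n,rel(ptz(s,u,v,h)),rel(pt(s,u,v-3)))
for v in (20,60,90,120,150,185,225): print(v,[round(pt(s,u,v)[2],4) for u in (329,331,333,335)])
hsv=cv2.cvtColor(s["color"],cv2.COLOR_RGB2HSV)
for n,lo,hi,h in [("blue",(100,150,60),(125,255,255),.075),("orange",(5,150,150),(16,255,255),.0843)]:
    m=cv2.inRange(hsv,lo,hi); m[260:]=0
    ys,xs=np.nonzero(m); P=np.array([ptz(s,u,v,h) for u,v in zip(xs,ys) if abs(pt(s,u,v)[2]-h)<.004])
    r=cv2.minAreaRect((P[:,:2]*1000).astype(np.float32)); print(n,len(P),r,rel(np.array([*r[0],0])/1000))
```

```text
thick end (np.float64(-0.0), np.float64(-27.8), np.float64(0.099)) (np.float64(-0.1), np.float64(-26.1), np.float64(0.1002))
step (np.float64(0.3), np.float64(-76.3), np.float64(0.099)) (np.float64(0.2), np.float64(-74.4), np.float64(0.101))
step thin (np.float64(0.3), np.float64(-150.7), np.float64(0.095)) (np.float64(0.2), np.float64(-148.2), np.float64(0.0954))
thin end (np.float64(0.9), np.float64(-205.1), np.float64(0.091)) (np.float64(0.9), np.float64(-202.2), np.float64(0.092))
20 [np.float64(0.0971), np.float64(0.1), np.float64(0.098), np.float64(0.0994)]
60 [np.float64(0.099), np.float64(0.0991), np.float64(0.0987), np.float64(0.0979)]
90 [np.float64(0.0951), np.float64(0.0956), np.float64(0.0954), np.float64(0.0949)]
120 [np.float64(0.0956), np.float64(0.0957), np.float64(0.0955), np.float64(0.0958)]
150 [np.float64(0.0949), np.float64(0.0951), np.float64(0.0955), np.float64(0.0959)]
185 [np.float64(0.0912), np.float64(0.0927), np.float64(0.0906), np.float64(0.0911)]
225 [np.float64(0.0921), np.float64(0.0911), np.float64(0.0923), np.float64(0.0915)]
blue 905 ((519.2667846679688, 101.81552124023438), (55.28065490722656, 29.611698150634766), 7.0002264976501465) (np.float64(-0.2), np.float64(-47.2), np.float64(0.0))
orange 711 ((535.35791015625, -26.199926376342773), (49.22175216674805, 28.858003616333008), 6.430114269256592) (np.float64(0.4), np.float64(-176.2), np.float64(0.0))
```

View pics/c10.png

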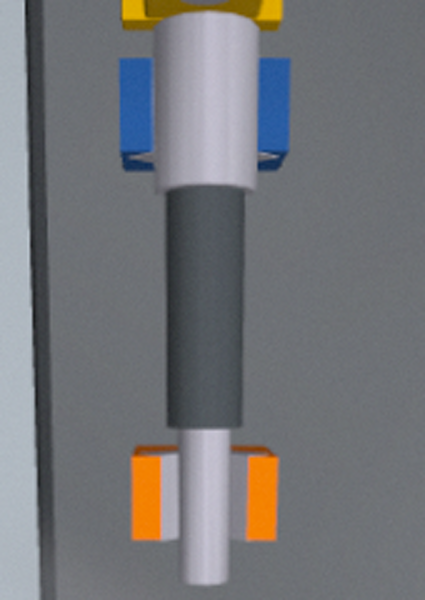

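Shaft is seated: top heights are 0.099, 0.0955 and 0.0915, so the axis is at 0.082 and level. It is centred within 1 mm, with origin about 113 mm from the stop. Next the gauge.

Call:
play_rows(
  steps=[
    {"x": -0.02, "y": -0.035, "z": 0, "rx": 0, "ry": 0, "rz": 0, "hand": 0.09},
    {"x": -0.025, "y": -0.045, "z": 0, "rx": 0, "ry": 0, "rz": 0, "hand": 0.09},
    {"x": -0.025, "y": -0.045, "z": 0, "rx": 0, "ry": 0, "rz": 0, "hand": 0.09},
    {"x": -0.025, "y": -0.045, "z": 0, "rx": 0, "ry": 0, "rz": 0, "hand": 0.09},
    {"x": -0.02, "y": -0.04, "z": -0.02, "rx": 0, "ry": 0, "rz": 0, "hand": 0.09},
    {"x": -0.018, "y": -0.03, "z": -0.02, "rx": 0, "ry": 0, "rz": -0.01, "hand": 0.09},
    {"x": 0.0, "y": 0, "z": 0, "rx": 0, "ry": 0, "rz": 0, "hand": 0.09},
    {"x": 0.0, "y": 0, "z": 0, "rx": 0, "ry": 0, "rz": 0, "hand": 0.09},
  ],
)

```text
time: 24.75
tool_pos: [0.3941, -0.2874, 0.197]
ee_rot: [-1.57, -0.001, 0.112]
wrist_force: [0.3, 1.0, -0.3]
width: 0.0897
```

Run:
```python
from h import *
s=snapshot("wrist"); save("w11",s); np.save("pics/w11.npy",s,allow_pickle=True); o=robot.get_obs(); print(o["tool_pos"],o["ee_rot"])
```

```text
[ 0.39444201 -0.28736964  0.19746784] [-1.57106693e+00 -1.27863682e-03  1.12698514e-01]
```

View pics/w11.png

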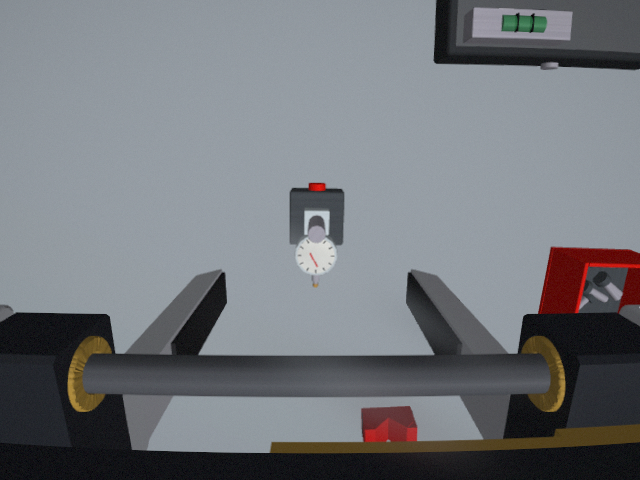

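Run:
```python
from h import *
s=np.load("pics/w11.npy",allow_pickle=True).item()
save("c11",s,(270,170,370,300),4.5)
for n,u,v,h in [("post",317,234,.092),("dial",316,255,.05),("tip",315,285,.042),("bTL",290.5,190,.03),("bTR",343.5,190,.03),("knob",317,187,.02)]: print(n,ptz(s,u,v,h).round(4))
```

```text
post [ 0.3935 -0.2869  0.092 ]
dial [ 0.396  -0.3159  0.05  ]
tip [ 0.3986 -0.3471  0.042 ]
bTL [ 0.367  -0.2636  0.03  ]
bTR [ 0.4145 -0.2583  0.03  ]
knob [ 0.3906 -0.2594  0.02  ]
```

View pics/c11.png

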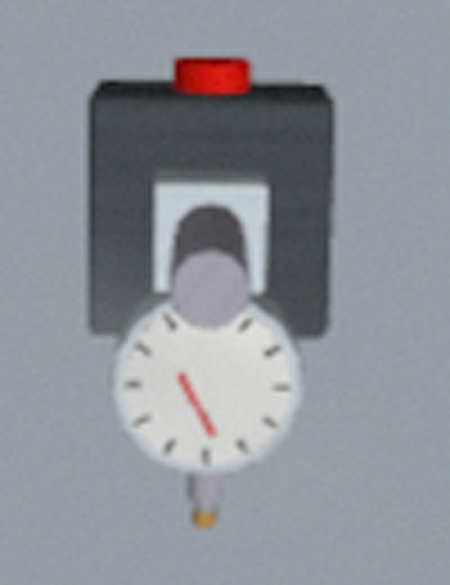

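Call:
play_rows(
  steps=[
    {"x": -0.001, "y": 0, "z": -0.03, "rx": 0, "ry": 0, "rz": 0, "hand": 0.09},
    {"x": 0, "y": 0, "z": -0.04, "rx": 0, "ry": 0, "rz": 0, "hand": 0.09},
    {"x": 0, "y": 0, "z": -0.04, "rx": 0, "ry": 0, "rz": 0, "hand": 0.09},
    {"x": 0, "y": 0, "z": -0.025, "rx": 0, "ry": 0, "rz": 0, "hand": 0.07},
    {"x": 0, "y": 0, "z": 0, "rx": 0, "ry": 0, "rz": 0, "hand": 0.04},
    {"x": 0, "y": 0, "z": 0, "rx": 0, "ry": 0, "rz": 0, "hand": 0.0},
    {"x": 0.0, "y": 0, "z": 0, "rx": 0, "ry": 0, "rz": 0, "hand": 0.0},
    {"x": 0.0, "y": 0, "z": 0, "rx": 0, "ry": 0, "rz": 0, "hand": 0.0},
  ],
)

```text
time: 25.8
tool_pos: [0.3931, -0.289, 0.0631]
ee_rot: [-1.573, -0.002, 0.111]
wrist_force: [-0.1, -0.6, -0.0]
width: 0.0437
```

Call:
play_rows(
  steps=[
    {"x": 0, "y": 0, "z": 0, "rx": 0, "ry": 0, "rz": 0, "hand": 0.0},
    {"x": 0, "y": 0, "z": 0, "rx": 0, "ry": 0, "rz": 0, "hand": 0.0},
    {"x": 0, "y": 0, "z": 0, "rx": 0, "ry": 0, "rz": 0, "hand": 0.0},
    {"x": 0, "y": 0, "z": 0, "rx": 0, "ry": 0, "rz": 0, "hand": 0.0},
  ],
)

```text
time: 26.3
tool_pos: [0.3927, -0.2885, 0.0617]
ee_rot: [-1.571, -0.001, 0.11]
wrist_force: [1.5, 0.7, -0.4]
width: 0.0137
```

Call:
play_rows(
  steps=[
    {"x": 0, "y": 0, "z": 0.02, "rx": 0, "ry": 0, "rz": 0, "hand": 0.0},
    {"x": 0, "y": 0, "z": 0.05, "rx": 0, "ry": 0, "rz": 0, "hand": 0.0},
    {"x": 0, "y": 0, "z": 0.05, "rx": 0, "ry": 0, "rz": 0, "hand": 0.0},
    {"x": 0, "y": 0, "z": 0.04, "rx": 0, "ry": 0, "rz": 0, "hand": 0.0},
    {"x": 0.018, "y": 0.025, "z": 0, "rx": 0, "ry": 0, "rz": -0.1, "hand": 0.0},
    {"x": 0.022, "y": 0.034, "z": 0, "rx": 0, "ry": 0, "rz": -0.15, "hand": 0.0},
    {"x": 0.022, "y": 0.034, "z": 0, "rx": 0, "ry": 0, "rz": -0.15, "hand": 0.0},
    {"x": 0.022, "y": 0.034, "z": 0, "rx": 0, "ry": 0, "rz": -0.15, "hand": 0.0},
  ],
)

```text
time: 27.3
tool_pos: [0.4758, -0.1602, 0.2197]
ee_rot: [-1.571, 0.004, -0.445]
wrist_force: [0.2, -0.2, -6.1]
width: 0.0134
```

Call:
play_rows(
  steps=[
    {"x": 0.022, "y": 0.034, "z": 0, "rx": 0, "ry": 0, "rz": -0.15, "hand": 0.0},
    {"x": 0.022, "y": 0.034, "z": 0, "rx": 0, "ry": 0, "rz": -0.15, "hand": 0.0},
    {"x": 0.022, "y": 0.034, "z": 0, "rx": 0, "ry": 0, "rz": -0.15, "hand": 0.0},
    {"x": 0.022, "y": 0.034, "z": 0, "rx": 0, "ry": 0, "rz": -0.15, "hand": 0.0},
    {"x": 0.022, "y": 0.034, "z": 0, "rx": 0, "ry": 0, "rz": -0.15, "hand": 0.0},
    {"x": 0.018, "y": 0.03, "z": 0, "rx": 0, "ry": 0, "rz": -0.15, "hand": 0.0},
    {"x": 0.006, "y": 0.008, "z": 0, "rx": 0, "ry": 0, "rz": -0.095, "hand": 0.0},
    {"x": 0, "y": 0, "z": 0, "rx": 0, "ry": 0, "rz": 0, "hand": 0.0},
  ],
)

```text
time: 28.3
tool_pos: [0.6096, 0.0471, 0.2191]
ee_rot: [-1.576, 0.0, -1.432]
wrist_force: [-0.7, -0.4, -5.4]
width: 0.0134
```

Run:
```python
from h import *
s=snapshot("wrist"); save("w12",s); np.save("pics/w12.npy",s,allow_pickle=True); o=robot.get_obs(); print(o["tool_pos"],o["ee_rot"])
```

```text
[0.60945446 0.04643278 0.21961501] [-1.57526245e+00 -8.60507482e-05 -1.43252194e+00]
```

View pics/w12.png

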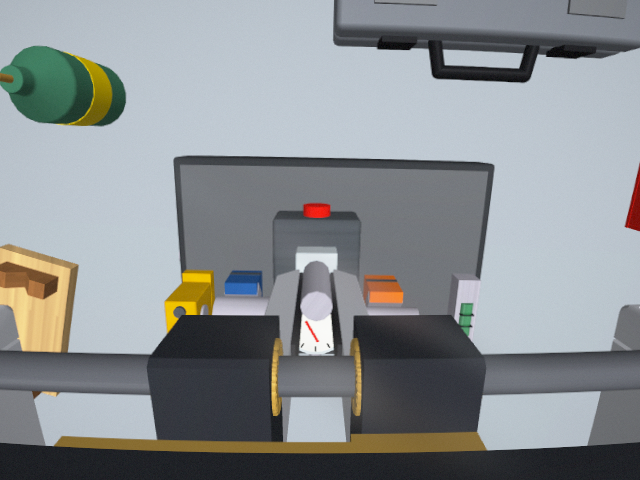

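Call:
play_rows(
  steps=[
    {"x": 0.001, "y": 0, "z": -0.03, "rx": 0, "ry": 0, "rz": 0, "hand": 0.0},
    {"x": 0, "y": 0, "z": -0.035, "rx": 0, "ry": 0, "rz": 0, "hand": 0.0},
    {"x": 0, "y": 0, "z": -0.03, "rx": 0, "ry": 0, "rz": 0, "hand": 0.0},
    {"x": 0, "y": 0, "z": -0.015, "rx": 0, "ry": 0, "rz": 0, "hand": 0.0},
    {"x": 0, "y": 0, "z": 0, "rx": 0, "ry": 0, "rz": 0, "hand": 0.0},
    {"x": 0, "y": 0, "z": 0, "rx": 0, "ry": 0, "rz": 0, "hand": 0.0},
  ],
)

```text
time: 29.1
tool_pos: [0.6123, 0.0462, 0.1135]
ee_rot: [-1.568, -0.001, -1.435]
wrist_force: [-0.1, -0.4, -4.0]
width: 0.0133
```

Call:
play_rows(
  steps=[
    {"x": 0, "y": 0, "z": -0.003, "rx": 0, "ry": 0, "rz": 0, "hand": 0.0},
    {"x": 0, "y": 0, "z": 0, "rx": 0, "ry": 0, "rz": 0, "hand": 0.0},
  ],
)

```text
time: 29.35
tool_pos: [0.6116, 0.0465, 0.1094]
ee_rot: [-1.57, -0.0, -1.434]
wrist_force: [-0.9, 0.4, -4.3]
width: 0.0132
```

Call:
play_rows(
  steps=[
    {"x": 0, "y": 0, "z": -0.0015, "rx": 0, "ry": 0, "rz": 0, "hand": 0.0},
    {"x": 0, "y": 0, "z": 0, "rx": 0, "ry": 0, "rz": 0, "hand": 0.0},
  ],
)

```text
time: 29.6
tool_pos: [0.6113, 0.0466, 0.1071]
ee_rot: [-1.571, -0.0, -1.434]
wrist_force: [-0.4, -0.5, -4.8]
width: 0.013
```

Call:
play_rows(
  steps=[
    {"x": 0, "y": 0, "z": -0.002, "rx": 0, "ry": 0, "rz": 0, "hand": 0.0},
    {"x": 0, "y": 0, "z": 0, "rx": 0, "ry": 0, "rz": 0, "hand": 0.0},
  ],
)

```text
time: 29.85
tool_pos: [0.6112, 0.0465, 0.1049]
ee_rot: [-1.571, -0.0, -1.434]
wrist_force: [0.3, 0.2, -5.4]
width: 0.0137
```

Call:
play_rows(
  steps=[
    {"x": 0, "y": 0, "z": -0.0015, "rx": 0, "ry": 0, "rz": 0, "hand": 0.0},
    {"x": 0, "y": 0, "z": 0, "rx": 0, "ry": 0, "rz": 0, "hand": 0.0},
  ],
)

```text
time: 30.1
tool_pos: [0.6112, 0.0465, 0.1035]
ee_rot: [-1.571, -0.0, -1.435]
wrist_force: [-0.2, 0.6, -4.9]
width: 0.0134
```

Call:
play_rows(
  steps=[
    {"x": 0, "y": 0, "z": -0.0015, "rx": 0, "ry": 0, "rz": 0, "hand": 0.0},
    {"x": 0, "y": 0, "z": 0, "rx": 0, "ry": 0, "rz": 0, "hand": 0.0},
  ],
)

```text
time: 30.35
tool_pos: [0.6112, 0.0465, 0.102]
ee_rot: [-1.571, -0.0, -1.434]
wrist_force: [0.1, -0.8, -5.3]
width: 0.0132
```

Call:
play_rows(
  steps=[
    {"x": 0, "y": 0, "z": -0.001, "rx": 0, "ry": 0, "rz": 0, "hand": 0.0},
    {"x": 0, "y": 0, "z": 0, "rx": 0, "ry": 0, "rz": 0, "hand": 0.0},
  ],
)

```text
time: 30.6
tool_pos: [0.6114, 0.0466, 0.1018]
ee_rot: [-1.57, -0.0, -1.434]
wrist_force: [-1.5, -0.6, -2.5]
width: 0.0133
```

Touching. One more small step, then release and rise straight up.

Call:
play_rows(
  steps=[
    {"x": 0, "y": 0, "z": -0.001, "rx": 0, "ry": 0, "rz": 0, "hand": 0.0},
    {"x": 0, "y": 0, "z": 0, "rx": 0, "ry": 0, "rz": 0, "hand": 0.03},
    {"x": 0, "y": 0, "z": 0, "rx": 0, "ry": 0, "rz": 0, "hand": 0.05},
    {"x": 0, "y": 0, "z": 0, "rx": 0, "ry": 0, "rz": 0, "hand": 0.06},
    {"x": 0, "y": 0, "z": 0.01, "rx": 0, "ry": 0, "rz": 0, "hand": 0.06},
    {"x": 0, "y": 0, "z": 0.04, "rx": 0, "ry": 0, "rz": 0, "hand": 0.06},
    {"x": 0, "y": 0, "z": 0.05, "rx": 0, "ry": 0, "rz": 0, "hand": 0.06},
    {"x": -0.02, "y": 0, "z": 0.04, "rx": 0, "ry": 0, "rz": 0, "hand": 0.06},
  ],
)

```text
time: 31.6
tool_pos: [0.5921, 0.0464, 0.2429]
ee_rot: [-1.568, -0.0, -1.435]
wrist_force: [0.2, -0.1, -0.0]
width: 0.06
```

Call:
play_rows(
  steps=[
    {"x": -0.05, "y": 0, "z": 0.02, "rx": 0, "ry": 0, "rz": 0, "hand": 0.06},
    {"x": -0.05, "y": 0, "z": 0, "rx": 0, "ry": 0, "rz": 0, "hand": 0.06},
    {"x": -0.03, "y": 0, "z": 0, "rx": 0, "ry": 0, "rz": 0, "hand": 0.06},
    {"x": 0, "y": 0, "z": 0, "rx": 0, "ry": 0, "rz": 0, "hand": 0.06},
    {"x": 0, "y": 0, "z": 0, "rx": 0, "ry": 0, "rz": 0, "hand": 0.06},
  ],
)

```text
time: 32.22
tool_pos: [0.4621, 0.0465, 0.2607]
ee_rot: [-1.569, -0.0, -1.435]
wrist_force: [0.1, 0.0, -0.1]
width: 0.06
```

Run:
```python
from h import *
s=snapshot("wrist"); save("w13",s); np.save("pics/w13.npy",s,allow_pickle=True); o=robot.get_obs(); print(o["tool_pos"],o["ee_rot"])
save("c13",s,(190,120,450,315),3)
```

```text
[0.4622522  0.04644376 0.26034047] [-1.57027307e+00 -1.99403628e-04 -1.43463974e+00]
```

View pics/w13.png

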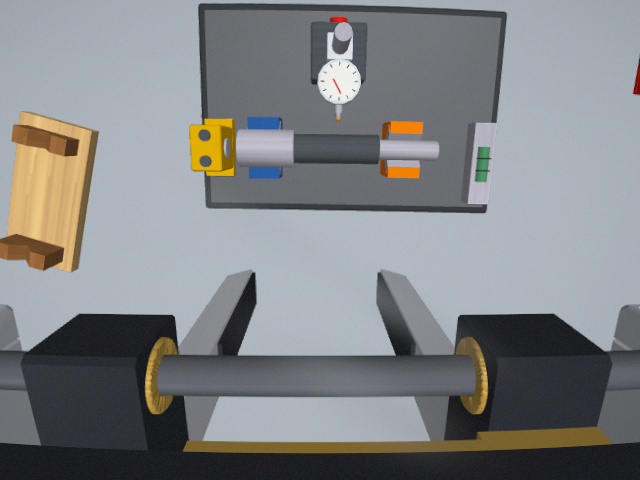

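View pics/c13.png

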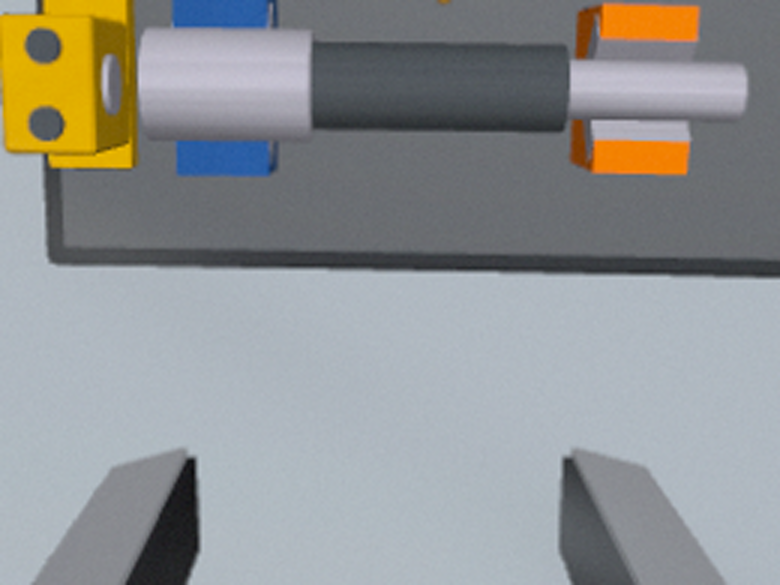

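Run:
```python
from h import *
s=np.load("pics/w13.npy",allow_pickle=True).item()
save("c13b",s,(290,10,400,170),3.7)
y=.1205; X=np.array([np.cos(y),np.sin(y)]); Y=np.array([-X[1],X[0]]); st=np.array([.5138,.1487])
def rel(p): d=p[:2]-st; return (d@X*1000).round(1),(d@Y*1000).round(1),p[2].round(4)
for n,u,v,h in [("tip",338.5,119,.082),("dial",339.5,81,.09),("post",343,34,.132),("dark L",294,149,.095),("dark R",380,149,.095),("thickend",237,147,.095),("thin end",439,150,.091),("darkfar edge",340,134.5,.082),("darknear edge",340,164,.082),("button",227,147,.082),("bTL",312,24,.07),("bTR",366,25,.07)]:
    print(n,rel(ptz(s,u,v,h)), pt(s,u,v)[2].round(4))
```

```text
tip (np.float64(26.2), np.float64(-115.8), np.float64(0.082)) 0.0843
dial (np.float64(57.5), np.float64(-115.3), np.float64(0.09)) 0.0913
post (np.float64(84.6), np.float64(-114.7), np.float64(0.132)) 0.1326
dark L (np.float64(-0.7), np.float64(-76.7), np.float64(0.095)) 0.0958
dark R (np.float64(0.6), np.float64(-152.3), np.float64(0.095)) 0.0923
thickend (np.float64(0.5), np.float64(-26.5), np.float64(0.095)) 0.0997
thin end (np.float64(0.9), np.float64(-206.0), np.float64(0.091)) 0.0426
darkfar edge (np.float64(12.7), np.float64(-117.5), np.float64(0.082)) 0.0832
darknear edge (np.float64(-13.7), np.float64(-118.2), np.float64(0.082)) 0.041
button (np.float64(0.2), np.float64(-14.7), np.float64(0.082)) 0.086
bTL (np.float64(108.6), np.float64(-90.8), np.float64(0.07)) 0.0701
bTR (np.float64(108.8), np.float64(-138.8), np.float64(0.07)) 0.0702
```

View pics/c13b.png

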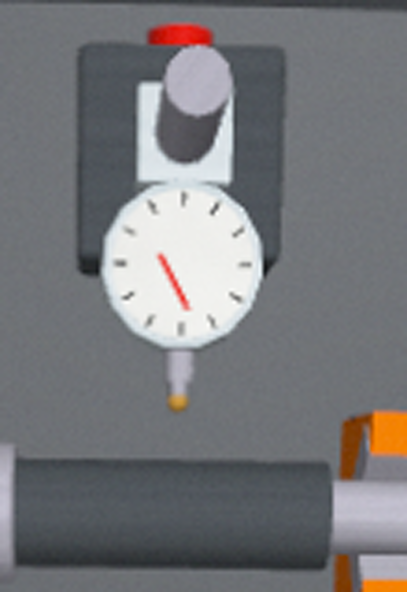

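Everything is within limits: tip gap about 10 mm, tip about 1 mm off the dark part's middle, shaft end about 10 mm from the button. Handing in.

```bash
python3 -c "
from bench import workorder
print(workorder.close_job())"
```

```text
the job is handed in; nothing more can be done
None
```

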